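# Move hanging serving boards into the pull-out rack

### The arm

A 6-joint arm with a two-finger parallel gripper is mounted at the origin on the work surface. World frame = base frame: x ahead of the robot, y to its left, z up, the work surface at z = 0. Lengths are in mm, angles in rad, forces in N, time in s.
With the tool pointing down it reaches from about 250 to 775 mm from the base axis. Payload 8.9 kg.
Tool frame: the origin (TCP) lies between the finger pads; the fingertips stand 22 mm ahead of it and the grasp point (between the pads) lies 3 mm ahead of it; z points along the fingers, y is the line along which they close (so a half turn about z gives the same grasp; the last joint's range is limited). The gripper opens to 85 mm and grips with 20 to 120 N. Pads are 22 mm wide; open, the fingers measure 114 mm over their backs; the gripper's body (76 mm by 85 mm) begins 54 mm behind the grasp point. The pads swing forward as they close: fully open they stand 13 mm farther back than shut.
Start: joints at [-1.342, 0.291, -0.153, 1.127, 0, 1.431], TCP at [188.772, -489.887, 253.305] pointing down, gripper open.
Joint ranges: [-2.52, 2.52], [-0.91, 1.74], [-1.3, 1.37], [-1.96, 2.02], [-1.52, 1.47], [-3.14, 3.14]. Speed limits (rad/s): [2.22, 2.22, 2.79, 3.14, 3.14, 3.14].

### API

Orientations are given as a rotation vector (axis times angle).
In Python, from plant import env, vision gives the robot as it stands.
- The arm moves only by the tool play_rows, never from a script. Its argument "steps" is a list of rows, each an object with "dp": the shift along the tool's x, y, z in cm, a list of three; "twist": the turn, a rotation vector about the tool's x, y, z in degrees, a list of three; "jaw": the gripper command: -1 is fully open, 1 is shut, values between are in proportion. In form: [{"dp": [tx, ty, tz], "twist": [rx, ry, rz], "jaw": jaw}, ...]. A call has 1 to 5 rows; each row is the pose to reach, as a shift and turn from the pose commanded when the call began, along the tool's axes at that moment; what a row does not reach only later rows make up. A row lasts 1/10 s, in which the tool goes at most 50 mm and 8.59 degrees, less where a joint would pass 70% of its speed; a pose out of reach is approached as far as the arm can. A call with a gripper value outside its range is refused whole. The fingers move at their own pace and stop on an object; the grip force is fixed at half the most. Time passes only in rows, so rows that repeat a pose let the fingers close. It gives the time, the measured TCP pose, the force, the opening and the grip force at its end, in the units of the state.
- env.get_obs(): the state, without advancing time (a new reading comes with each control period).
- vision.snapshot(name): name is "side" or "top" or "wrist"; returns a dict with "img" (400x640x3 uint8, red, green, blue), "range_z" (400x640 float32, mm along the optical axis (not along the pixel's ray), 0 where there is no reading), "intrinsics" (3x3 intrinsics, pixels), "R" (3x3) and "t" (3): a world point X has camera coordinates R X + t. Camera axes: x right, y down, z forward; pixel columns grow to the right and rows downward; lengths in mm; the calibration is good to about 2 mm. The wrist camera is an equidistant fisheye: a pixel r from the principal point sees the ray r / f radians off the axis. A picture is of the moment at which its call begins.
- env.hand_in(): hands the job in; it is judged then, once.
The state is a dict: "clock": time; "qpos": joint angles; "joint_vel": joint speeds; "joint_efforts": joint torques, N m; "tool_pos": TCP position; "tcp_rot": TCP orientation; "force": force on the tool from outside, world axes, zero at the start; "moment": the same for the moment, N m; "grip_width": finger opening in mm; "gripper_force": force on a finger pad.
Only numpy, scipy, OpenCV 4.12 (cv2) and the standard library are available. Lean on these libraries where they do the work, as an engineer would, in place of code of your own. Each camera call takes 0.05 s, during which the arm holds its last target. There are 200 camera calls.

### The job

First move the small glass jar that stands in front of the pull-out tray onto the round cork mat, then pull the tray fully out. Lift every serving board off its hook and stand it on edge, cut-out end up, in a slot of the tray's rack, one board to a slot. Finally push the tray fully home; leave the boards in their slots and the jar upright and wholly on the mat, and do not disturb the canisters and spice jars that stand around.

Things in the scene. Friction and masses are not known exactly. Their poses are not given: they have to be found in the camera images.
- jar_center (a point): round glass jar with bamboo lid, 56 mm diameter (lid too), 72 mm tall, 0.2 kg, standing in front of the tray, in its way. Point: its centre, 36 mm above its foot. z up
- mat: round flat cork mat, 130 mm diameter, 6 mm thick, fixed on the work surface. Origin: centre of its underside
- tray (a joint): how far the tray is pulled out, m: 0 fully home, 0.15 fully out (stops at both ends); slides along -x of handle, friction about 2 N, stays where left. A low shelf (underside 225 mm above the surface, jars on it to 325 mm) covers its rear: shelf's front edge 60 mm behind the tray's front face when home, so slots are free from above only when out
- handle (a point): the tray's steel bar handle, 90 mm long along y, about 10 mm thick, 52 mm above the surface. Point: middle of the bar, 35 mm in front of the tray's wooden front face (top of the face 72 mm above the surface). +x points into the cabinet, y along the bar, z up; moves with the tray
- slot0 (a point): slot of the bamboo rack in the tray: 20 mm wide across y, 128 mm long along x, 45 mm deep (dividers' tops 67 mm above the surface). Point: centre of the slot's floor, 22 mm above the surface and 111 mm behind the handle in x. The four slots lie 48 mm apart along y, slot0 at the -y end, slot3 at the +y end; x and y as for the handle; moves with the tray
- slot1 (a point): slot of the bamboo rack in the tray: 20 mm wide across y, 128 mm long along x, 45 mm deep (dividers' tops 67 mm above the surface). Point: centre of the slot's floor, 22 mm above the surface and 111 mm behind the handle in x. The four slots lie 48 mm apart along y, slot0 at the -y end, slot3 at the +y end; x and y as for the handle; moves with the tray
- slot2 (a point): slot of the bamboo rack in the tray: 20 mm wide across y, 128 mm long along x, 45 mm deep (dividers' tops 67 mm above the surface). Point: centre of the slot's floor, 22 mm above the surface and 111 mm behind the handle in x. The four slots lie 48 mm apart along y, slot0 at the -y end, slot3 at the +y end; x and y as for the handle; moves with the tray
- slot3 (a point): slot of the bamboo rack in the tray: 20 mm wide across y, 128 mm long along x, 45 mm deep (dividers' tops 67 mm above the surface). Point: centre of the slot's floor, 22 mm above the surface and 111 mm behind the handle in x. The four slots lie 48 mm apart along y, slot0 at the -y end, slot3 at the +y end; x and y as for the handle; moves with the tray
- rack (a point): the rack as a whole: middle of the four slots, at the height of their floors; axes as for the handle; moves with the tray
- stand: fixed hook stand: bamboo foot (110 mm deep, 410 along y, 12 thick) and two posts that carry a cross bar (12 thick, 166 mm above the surface at its top) with four dark steel hooks at y = -150, -50, 50 and 150 mm pointing along the stand's -x. Boards hang about 50 mm in front of the cross bar, upper edges 195 mm above the surface. Origin: on the surface under the middle of the cross bar, z up
- hook_0 (a point): end of the straight part of the hook at the -y end (the others are alike), 90 mm in front of the cross bar's middle, axes as the stand. Hook bar 8 mm thick, its top 155 mm above the surface; from here it turns up, its tip 11 mm farther out and 12 mm above the bar's top. To free a board raise it 13 to 25 mm (best 19), draw it at least 70 mm along -x
- board_a_center (a point): bamboo serving board, 140 mm tall (only their heights differ), 90 wide, 12 thick, 0.14 kg, hanging upright on one of the hooks, or absent. Point: its centre, 70 mm from lower and upper edge. z up, y along its width, x through its thickness, towards the cross bar. A cut-out 36 wide, 34 high, in mid-width, begins 40 mm below the upper edge; the hook carries the cut-out's upper edge
- board_b_center (a point): bamboo serving board, 150 mm tall (only their heights differ), 90 wide, 12 thick, 0.14 kg, hanging upright on one of the hooks, or absent. Point: its centre, 75 mm from lower and upper edge. z up, y along its width, x through its thickness, towards the cross bar. A cut-out 36 wide, 34 high, in mid-width, begins 40 mm below the upper edge; the hook carries the cut-out's upper edge
- board_c_center (a point): bamboo serving board, 160 mm tall (only their heights differ), 90 wide, 12 thick, 0.14 kg, hanging upright on one of the hooks, or absent. Point: its centre, 80 mm from lower and upper edge. z up, y along its width, x through its thickness, towards the cross bar. A cut-out 36 wide, 34 high, in mid-width, begins 40 mm below the upper edge; the hook carries the cut-out's upper edge
- board_d_center (a point): bamboo serving board, 170 mm tall (only their heights differ), 90 wide, 12 thick, 0.14 kg, hanging upright on one of the hooks, or absent. Point: its centre, 85 mm from lower and upper edge. z up, y along its width, x through its thickness, towards the cross bar. A cut-out 36 wide, 34 high, in mid-width, begins 40 mm below the upper edge; the hook carries the cut-out's upper edge
- canister_tall: bystander: clear square canister with white lid, 106 mm wide, 200 tall; origin at its foot
- canister_low: bystander: clear square canister with white lid, 106 mm wide, 110 tall; origin at its foot
- spice_1: bystander: amber spice jar, 46 mm diameter, 58 tall; origin at its foot
- spice_2: bystander: amber spice jar, 46 mm diameter, 58 tall; origin at its foot
Not all that is in view belongs to the job. Leave any purple or yellow look-alike of the part that bears board_a_center alone.

How it is judged:
By the outcome, as a careful person would: the job done as asked, in the order asked, and still so for the second after the job is handed in, with the robot touching nothing.
Of board_a, board_b, board_c, board_d only 3 to 4 are there at a start; the rules pass over those that are not, and their reading is None.
At some moment in a run one of jar may be knocked a few centimetres aside while the robot is not near it.
It also fails if it takes over 210 s, if anything falls off the work surface, if the arm or the gripper's body presses on something with over 40 N, if the wrist force passes 120 N, or if a joint passes its speed limit or range.

## Working session

There is one attempt and no reset: what is moved stays moved. The work goes in short steps, Python scripts to look and compute and a tool call to move; the robot and the scene stay as the last step left them, time stands still between calls to the robot, and variables do not carry over. Pictures are saved under pics/ and viewed, at most 14 in all, crops included, and the job is handed in when it is done.

Besides the shell and the picture viewer there is one more tool, called after "Call:" as name(argument=value, ...), one argument or row to a line, values as JSON. play_rows: Moves the arm, as the interface text tells. Its arguments: {"type":"object","properties":{"steps":{"type":"array"}},"required":["steps"]}

```bash
mkdir -p pics; cat > h.py <<'E'
import sys; sys.path.insert(0,'.')
import numpy as np, cv2
from plant import env, vision
def snap(n,f=None):
    s=vision.snapshot(n)
    if f: cv2.imwrite(f'pics/{f}.png',s['img'][:,:,::-1])
    return s
def cloud(s):
    K=s['intrinsics'];z=s['range_z'].astype(float)
    v,u=np.mgrid[:z.shape[0],:z.shape[1]]
    c=np.stack([(u-K[0,2])/K[0,0]*z,(v-K[1,2])/K[1,1]*z,z],-1)
    X=(c-s['t'])@s['R']
    X[z==0]=np.nan
    return X
E
ls; python3 - <<'E'
from h import *
o=env.get_obs();print(o)
for n in('top','side'):
    s=snap(n,n+'1');np.savez(f'{n}1.npz',**s);print(n,s['intrinsics'],s['R'],s['t'],-s['R'].T@s['t'])
E
```

```text
h.py
pics
{'clock': 0.0, 'qpos': array([-1.34226751e+00,  2.91248315e-01, -1.54114805e-01,  1.12668827e+00,
        7.27750161e-06,  1.43151365e+00]), 'joint_vel': array([-1.66378419e-03,  4.70592763e-05, -1.96207278e-03,  3.23065874e-04,
        4.15297668e-04,  5.78779166e-04]), 'joint_efforts': array([-3.63493727e-04, -5.37137568e+01,  3.31371224e+01,  1.58986298e-02,
       -2.60796342e-04, -6.05005880e-06]), 'tool_pos': array([ 188.69956189, -489.48949166,  252.75318649]), 'tcp_rot': array([-3.08738282e+00, -5.74276335e-01,  7.64922139e-05]), 'force': array([ 0.10392952, -0.39816084,  0.02217261]), 'moment': array([-0.04993267,  0.02356452,  0.00951323]), 'gripper_force': 0.0, 'grip_width': 85.57545277589766}
top [[385.97918858   0.         316.68638982]
 [  0.         385.97918858 203.97457138]
 [  0.           0.           1.        ]] [[ 0.0032555  -0.99975552  0.02187027]
 [-0.9880267  -0.00658926 -0.15414219]
 [ 0.15424861 -0.0211066  -0.9878066 ]] [ -15.51332841  592.69637626 1441.65227284] [ 363.2774849    18.82428044 1515.77242652]
side [[392.05500645   0.         313.08733783]
 [  0.         392.05500645 193.39731147]
 [  0.           0.           1.        ]] [[ 0.94964247 -0.31285885  0.01727784]
 [-0.20851124 -0.67214416 -0.71045429]
 [ 0.23388511  0.67107494 -0.70353122]] [-548.28537161  214.53821074 1430.08923429] [ 230.93212305 -987.03236972 1168.00520816]
```

View pics/top1.png

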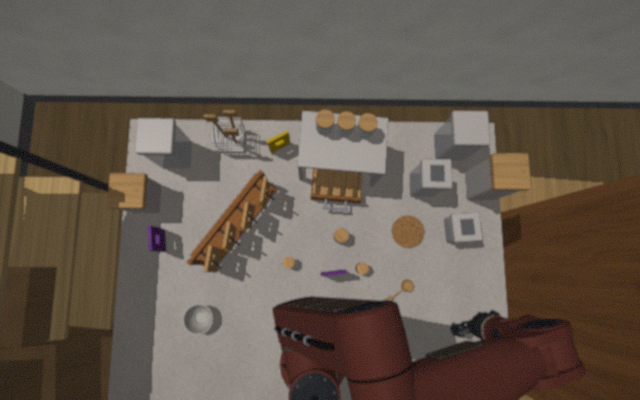

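View pics/side1.png

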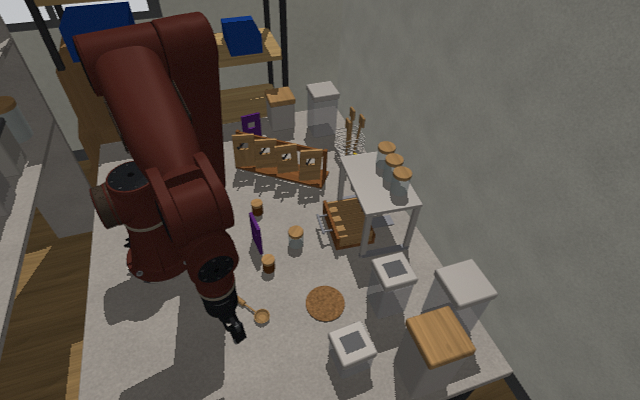

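The top view shows the jar at (341,236), mat at (407,232), handle at about (337,208), the stand running from (192,262) to (265,175), the spice jars at (288,263) and (362,268), and a purple look-alike at (334,272). The side view shows boards hanging at (243,150), (264,150), (288,158) and (312,162).

```bash
python3 - <<'E'
from h import *
t=np.load('top1.npz');s=np.load('side1.npz')
T=t['img'][150:290,170:490];S=s['img'][100:270,215:375]
cv2.imwrite('pics/tc.png',cv2.resize(T,None,fx=2.5,fy=2.5,interpolation=3)[:,:,::-1])
cv2.imwrite('pics/sc.png',cv2.resize(S,None,fx=3.5,fy=3.5,interpolation=3)[:,:,::-1])
X=cloud(t);
def m(u0,u1,v0,v1,z0,z1,X=X):
    P=X[v0:v1,u0:u1].reshape(-1,3);P=P[(P[:,2]>z0)&(P[:,2]<z1)]
    print((u0,v0),len(P),P.min(0).round(),P.max(0).round(),((P.min(0)+P.max(0))/2).round(1),P.mean(0).round(1))
print(X[300,450],X[240,300])
m(325,358,220,252,60,85)   # jar
m(278,300,250,276,45,70); m(350,372,255,280,45,70) # spices
m(385,430,210,255,3,12) # mat
m(405,460,150,210,90,240); m(445,490,205,250,90,240)
m(310,365,160,200,55,80); m(318,355,200,218,40,62)
m(298,390,110,175,200,250)
m(185,280,165,280,155,172) # bar
m(185,290,165,280,180,205)
E
```

```text
[ 229.00200501 -527.6669137     3.33334772] [456.44796203  51.1893941    5.63243199]
(325, 220) 173 [ 449. -130.   64.] [502. -77.  79.] [ 475.6 -103.7   71.6] [ 474.6 -102.8   71.9]
(278, 250) 118 [353.  71.  50.] [393. 113.  64.] [373.   92.3  56.9] [372.7  92.7  58.2]
(350, 255) 122 [ 331. -205.   48.] [ 372. -161.   64.] [ 351.8 -182.9   56.1] [ 351.6 -182.4   57.6]
(385, 210) 854 [ 404. -459.    3.] [ 578. -281.   12.] [ 490.8 -369.9    7.5] [ 491.5 -369.1    6.3]
(405, 150) 1262 [ 630. -556.   90.] [ 799. -377.  208.] [ 714.3 -466.8  149.2] [ 684.8 -428.5  179.5]
(445, 205) 850 [ 449. -621.   90.] [ 558. -508.  119.] [ 503.6 -564.2  104.5] [ 502.9 -560.8  109.1]
(310, 160) 882 [ 608. -183.   55.] [731.  14.  79.] [669.4 -84.8  67.3] [662.8 -87.9  67.1]
(318, 200) 107 [ 569. -155.   41.] [610. -33.  62.] [589.5 -94.   51.7] [585.  -87.3  54.7]
(298, 110) 3815 [ 672. -253.  201.] [891.  56. 250.] [781.4 -98.6 225.2] [761.5 -94.4 239.5]
(185, 165) 643 [339. 141. 155.] [696. 437. 172.] [517.4 289.1 163.5] [516.2 300.8 164. ]
(185, 165) 443 [340. 168. 180.] [668. 373. 203.] [504.  270.4 191.5] [496.1 272.9 192.9]
```

View pics/tc.png

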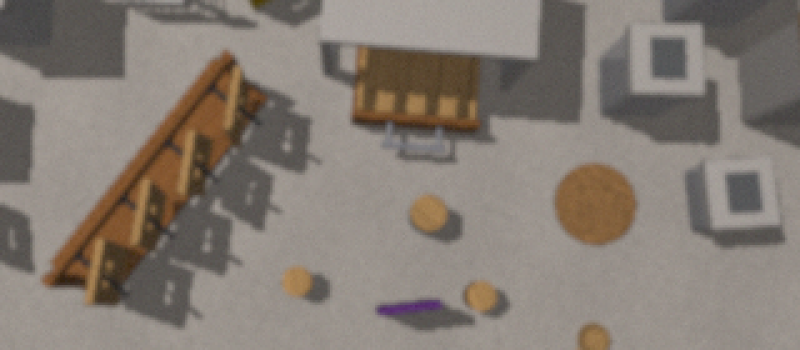

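View pics/sc.png

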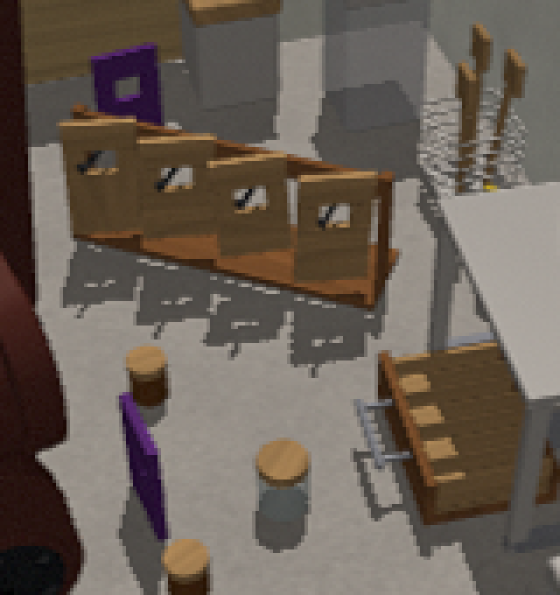

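```bash
python3 - <<'E'
from h import *
from scipy import ndimage as nd
t=dict(np.load('top1.npz'));s=dict(np.load('side1.npz'))
def ray(c,u,v,z):
    K=c['intrinsics'];d=np.array([(u-K[0,2])/K[0,0],(v-K[1,2])/K[1,1],1])@c['R'];o=-c['R'].T@c['t']
    return o+d*(z-o[2])/d[2]
for n,c in(('top',t),('side',s)):
    X=cloud(c);hsv=cv2.cvtColor(c['img'],cv2.COLOR_RGB2HSV)
    # warm things (wood)
    w=(hsv[...,1]>80)&(hsv[...,0]<25)
    B=w&(X[...,2]>178)&(X[...,2]<208)&(X[...,0]>300)&(X[...,0]<720)&(X[...,1]>120)&(X[...,1]<460)
    lab,k=nd.label(B,np.ones((3,3)))
    print(n)
    for i in range(1,k+1):
        P=X[lab==i]
        if len(P)<12: continue
        q=P[:,:2];vx,vy,a,b=cv2.fitLine(q.astype(np.float32),cv2.DIST_HUBER,0,.01,.01).ravel()
        l=(q-[a,b])@[vx,vy];mid=(l.min()+l.max())/2
        print(' board',len(P),q.mean(0).round(1),P[:,2].mean().round(1),np.ptp(l).round(),np.degrees(np.arctan2(vy,vx)).round(1),(a+vx*mid).round(1),(b+vy*mid).round(1))
    Z=(X[...,2]>158)&(X[...,2]<172)&(X[...,0]>300)&(X[...,0]<720)&(X[...,1]>120)&(X[...,1]<460)&w
    q=X[Z][:,:2];vx,vy,a,b=cv2.fitLine(q.astype(np.float32),cv2.DIST_WELSCH,0,.01,.01).ravel();l=(q-[a,b])@[vx,vy];print(' bar',len(q),np.degrees(np.arctan2(vy,vx)),a,b,l.min(),l.max(),np.abs((q-[a,b])@[-vy,vx]).mean())
    # face edge
    F=w&(X[...,2]>60)&(X[...,2]<82)&(X[...,0]>595)&(X[...,0]<660)&(X[...,1]>-190)&(X[...,1]<20)
    q=X[F];print(' face',len(q),q.mean(0),q.min(0),q.max(0))
    M=w&(abs(X[...,2])<14)&(X[...,0]>390)&(X[...,0]<590)&(X[...,1]>-470)&(X[...,1]<-270)
    v,u=np.nonzero(M);(cu,cv),(a,b),_=cv2.fitEllipse(np.stack([u,v],1)[cv2.convexHull(np.stack([u,v],1).astype(np.int32),returnPoints=False).ravel()].astype(np.float32)) 
    print(' mat',ray(c,cu,cv,6),len(u))
    J=w&(X[...,2]>60)&(X[...,2]<85)&(X[...,0]>430)&(X[...,0]<520)&(X[...,1]>-150)&(X[...,1]<-60)
    v,u=np.nonzero(J);print(' jar',ray(c,u.mean(),v.mean(),72),X[J].mean(0))
    H=(hsv[...,1]<60)&(X[...,2]>40)&(X[...,2]<66)&(X[...,0]>560)&(X[...,0]<604)&(X[...,1]>-190)&(X[...,1]<10)
    v,u=np.nonzero(H);print(' handle',len(u));print(np.c_[u,v,X[H]][::3].round()[:60].tolist() if n=='top' else X[H].mean(0))
E
```

```text
top
 board 101 [622.3 179.2] 193.0 89.0 -7.4 623.5 179.0
 board 114 [533.7 239.3] 192.1 89.0 -7.9 533.3 238.8
 board 119 [463.7 299.8] 192.5 89.0 -8.0 464.5 299.2
 board 121 [384.7 358. ] 192.3 89.0 -7.6 383.7 357.6
 bar 521 -36.718113 525.51855 311.40048 -199.8054646580062 205.83350081331216 11.503975082755787
 face 420 [631.92600657 -89.9647696   68.49428932] [ 604.70089525 -180.87692577   60.14881806] [659.94518555   9.72902664  79.42769498]
 mat [ 492.80367445 -372.41463569    6.        ] 785
 jar [ 472.8838284  -103.51319886   72.        ] [ 472.90218968 -103.52078851   71.98262777]
 handle 97
[[325.0, 201.0, 603.0, -44.0, 58.0], [326.0, 202.0, 600.0, -48.0, 54.0], [325.0, 203.0, 596.0, -44.0, 52.0], [345.0, 203.0, 595.0, -121.0, 58.0], [325.0, 204.0, 592.0, -44.0, 52.0], [345.0, 204.0, 591.0, -121.0, 59.0], [344.0, 205.0, 589.0, -117.0, 52.0], [323.0, 206.0, 583.0, -36.0, 58.0], [326.0, 206.0, 584.0, -48.0, 55.0], [329.0, 206.0, 584.0, -60.0, 57.0], [344.0, 206.0, 585.0, -118.0, 49.0], [323.0, 207.0, 580.0, -37.0, 56.0], [326.0, 207.0, 580.0, -48.0, 57.0], [330.0, 207.0, 579.0,
[... 656 characters left out ...]
-125.0, 53.0], [346.0, 210.0, 569.0, -125.0, 52.0]]
side
 board 105 [381.4 354.3] 188.9 88.0 -8.4 382.8 353.3
 board 102 [464.7 295.6] 189.2 88.0 -5.5 466.2 295.6
 board 109 [535.3 234.1] 188.6 86.0 -9.0 534.2 233.9
 board 101 [623.6 174.5] 189.5 87.0 -7.0 624.7 173.7
 bar 414 -35.610306 492.73413 288.7706 -184.67060164811673 223.90398835748894 25.491243512542365
 face 385 [632.10404094 -99.95238942  67.60981123] [ 605.09403955 -186.5569787    60.02946435] [659.96604597  12.46199235  76.70023054]
 mat [ 493.29328873 -377.08954015    6.        ] 1090
 jar [ 472.67182741 -110.43520451   72.        ] [ 472.98915846 -109.30968073   70.71750565]
 handle 79
[581.45121918 -87.66216113  55.42286273]
```

```bash
cat >> h.py <<'E'
from scipy.spatial.transform import Rotation as Ro
def go(*tg):
    """print per-leg tool-frame shift (cm) and twist z (deg); targets (x,y,z,heading)"""
    o=env.get_obs();M=Ro.from_rotvec(o['tcp_rot']).as_matrix()
    p=o['tool_pos'];h=np.degrees(np.arctan2(M[1,0],M[0,0]))
    print('t',round(o['clock'],1),'p',p.round(1),'h',round(h,2),'tilt',M[:,2].round(3),'q6',np.degrees(o['qpos'][5]).round(),'F',o['force'].round(1),'w',round(o['grip_width'],1),'gf',round(o['gripper_force'],1))
    for x,y,z,H in tg:
        H=h if H is None else H;c,s=np.cos(np.radians(h)),np.sin(np.radians(h));d=np.array([x,y,z])-p
        print(' ',(np.array([d[0]*c+d[1]*s,d[0]*s-d[1]*c,-d[2]])/10).round(2),'twist',round(-((H-h+180)%360-180),1),'len',np.linalg.norm(d).round())
        p=np.array([x,y,z]);h=H
def ray(c,u,v,z):
    K=c['intrinsics'];d=np.array([(u-K[0,2])/K[0,0],(v-K[1,2])/K[1,1],1])@c['R'];o=-c['R'].T@c['t']
    return o+d*(z-o[2])/d[2]
E
python3 - <<'E'
from h import *
go((330,-297,253,None),(473,-103.5,253,None),(473,-103.5,48,None))
E
```

```text
t 0.1 p [ 188.7 -489.5  252.8] h 21.07 tilt [-0.     0.001 -1.   ] q6 82.0 F [-0.  -0.3 -0.3] w 85.2 gf 0.0
  [ 2.011e+01 -1.288e+01 -2.000e-02] twist -0.0 len 239.0
  [ 20.3  -12.91  -0.  ] twist -0.0 len 241.0
  [ 0.   0.  20.5] twist -0.0 len 205.0
```

Call:
play_rows(
  steps=[
    {"dp": [20.2, -12.9, 0], "twist": [0, 0, 0], "jaw": -1},
    {"dp": [20.2, -12.9, 0], "twist": [0, 0, 0], "jaw": -1},
    {"dp": [20.2, -12.9, 0], "twist": [0, 0, 0], "jaw": -1},
    {"dp": [20.2, -12.9, 0], "twist": [0, 0, 0], "jaw": -1},
    {"dp": [20.2, -12.9, 0], "twist": [0, 0, 0], "jaw": -1},
  ],
)

```text
clock: 0.6
tool_pos: [331.7, -294.5, 253.2]
tcp_rot: [-3.088, -0.575, -0.0]
force: [1.0, -0.9, 0.9]
grip_width: 85.3
gripper_force: 0.0
```

Call:
play_rows(
  steps=[
    {"dp": [20.2, -12.9, 5], "twist": [0, 0, 0], "jaw": -1},
    {"dp": [20.2, -12.9, 5], "twist": [0, 0, 0], "jaw": -1},
    {"dp": [20.2, -12.9, 5], "twist": [0, 0, 0], "jaw": -1},
    {"dp": [20.2, -12.9, 5], "twist": [0, 0, 0], "jaw": -1},
    {"dp": [20.2, -12.9, 5], "twist": [0, 0, 0], "jaw": -1},
  ],
)

```text
clock: 1.1
tool_pos: [473.8, -101.6, 202.7]
tcp_rot: [-3.088, -0.575, 0.0]
force: [0.9, -1.1, -0.3]
grip_width: 85.4
gripper_force: 0.0
```

```bash
python3 - <<'E'
from h import *
snap('wrist','w1')
go((473,-103.5,48,None),(473,-103.5,150,None),(493,-373,150,None),(493,-373,54,None))
E
```

```text
t 1.1 p [476.1 -97.3 201.5] h 21.28 tilt [ 0.     0.003 -1.   ] q6 138.0 F [-0.8  4.2 -1.3] w 85.4 gf 0.0
  [-0.51  0.47 15.35] twist -0.0 len 154.0
  [  0.    0.  -10.2] twist -0.0 len 102.0
  [-7.92 25.84 -0.  ] twist -0.0 len 270.0
  [0.  0.  9.6] twist -0.0 len 96.0
```

View pics/w1.png

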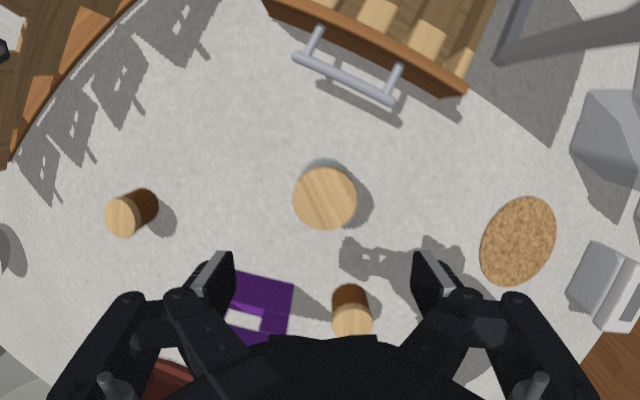

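The wrist view shows the jar lid at (325,197), the handle bar from (297,57) to (392,100), the mat at (518,240), and the spice jars at (130,213) and (351,312). I'll check the jar by wrist ray.

```bash
cat >> h.py <<'E'
def wray(c,u,v,z):
    K=c['intrinsics'];a=np.array([u-K[0,2],v-K[1,2]])/K[0,0];r=np.linalg.norm(a)
    d=np.array([*(a/r*np.sin(r)),np.cos(r)])@c['R'];o=-c['R'].T@c['t']
    return o+d*(z-o[2])/d[2]
E
python3 - <<'E'
from h import *
s=snap('wrist')
hsv=cv2.cvtColor(s['img'],cv2.COLOR_RGB2HSV)
w=((hsv[...,1]>60)&(hsv[...,0]<25)&(hsv[...,2]>120)).astype(np.uint8)
n,l,st,ce=cv2.connectedComponentsWithStats(w)
for i in range(1,n):
    if st[i,4]>300: print(st[i],ce[i].round(1),wray(s,*ce[i],72).round(1),wray(s,*ce[i],6).round(1),wray(s,*ce[i],58).round(1))
for u,v in((297,57),(392,100)): print(wray(s,u,v,55).round(1))
go((473,-103.5,48,None))
E
```

```text
[ 269    0  233  102 7219] [403.9  36. ] [ 629.8 -108.2   72. ] [ 653.4 -117.6    6. ] [ 634.8 -110.2   58. ]
[  61    9   52   68 1362] [83.6 37. ] [548.1 188.2  72. ] [550.1 257.1   6. ] [548.5 202.8  58. ]
[ 24  78  31  47 724] [38.2 97.3] [472.8 242.1  72. ] [455.  325.2   6. ] [469.1 259.7  58. ]
[ 298  172   65   64 3243] [329.6 204.2] [ 475.2 -103.7   72. ] [ 458.  -111.9    6. ] [ 471.5 -105.4   58. ]
[107 201  32  42 996] [122.5 222.3] [382.3  81.8  72. ] [340.5 122.6   6. ] [373.4  90.5  58. ]
[ 482  202   77   89 5139] [520.2 246.2] [ 504.8 -304.2   72. ] [ 495.5 -365.3    6. ] [ 502.9 -317.1   58. ]
[335 308  42  30 918] [354.4 323.1] [ 368.9 -173.1   72. ] [ 323.6 -199.6    6. ] [ 359.3 -178.7   58. ]
[581.6 -32.6  55. ]
[ 577.2 -121.8   55. ]
t 1.2 p [474.4 -99.7 201.9] h 21.38 tilt [-0.001  0.002 -1.   ] q6 138.0 F [ 0.3 -1.8 -0.4] w 85.2 gf 0.0
  [-0.27  0.3  15.39] twist -0.0 len 154.0
```

Call:
play_rows(
  steps=[
    {"dp": [0, 0, 3], "twist": [0, 0, 0], "jaw": -1},
    {"dp": [0, 0, 7], "twist": [0, 0, 0], "jaw": -1},
    {"dp": [0, 0, 11], "twist": [0, 0, 0], "jaw": -1},
    {"dp": [0, 0, 14], "twist": [0, 0, 0], "jaw": -1},
    {"dp": [0, 0, 15.5], "twist": [0, 0, 0], "jaw": -1},
  ],
)

```text
clock: 1.7
tool_pos: [471.0, -103.7, 45.8]
tcp_rot: [-3.087, -0.573, 0.005]
force: [0.6, 1.4, 0.9]
grip_width: 85.4
gripper_force: 0.0
```

Call:
play_rows(
  steps=[
    {"dp": [0, 0, 0], "twist": [0, 0, 0], "jaw": 0},
    {"dp": [0, 0, 0], "twist": [0, 0, 0], "jaw": 0.6},
    {"dp": [0, 0, 0], "twist": [0, 0, 0], "jaw": 0.6},
    {"dp": [0, 0, 0], "twist": [0, 0, 0], "jaw": 0.6},
    {"dp": [0, 0, 0], "twist": [0, 0, 0], "jaw": 0.6},
  ],
)

```text
clock: 2.2
tool_pos: [473.6, -104.2, 49.2]
tcp_rot: [3.088, 0.574, 0.002]
force: [-0.4, -1.0, 5.6]
grip_width: 55.1
gripper_force: 63.6
```

Call:
play_rows(
  steps=[
    {"dp": [0, 0, -2], "twist": [0, 0, 0], "jaw": 0.6},
    {"dp": [0, 0, -5], "twist": [0, 0, 0], "jaw": 0.6},
    {"dp": [-0.8, 2.6, -7], "twist": [0, 0, 0], "jaw": 0.6},
    {"dp": [-1.6, 5.2, -8], "twist": [0, 0, 0], "jaw": 0.6},
    {"dp": [-2.6, 8.6, -8], "twist": [0, 0, 0], "jaw": 0.6},
  ],
)

```text
clock: 2.7
tool_pos: [480.6, -194.2, 130.4]
tcp_rot: [3.086, 0.577, 0.004]
force: [0.8, -0.2, -1.0]
grip_width: 55.1
gripper_force: 64.0
```

Call:
play_rows(
  steps=[
    {"dp": [-1, 3.5, 0], "twist": [0, 0, 0], "jaw": 0.6},
    {"dp": [-2.1, 7, 0], "twist": [0, 0, 0], "jaw": 0.6},
    {"dp": [-3.2, 10.5, 0], "twist": [0, 0, 0], "jaw": 0.6},
    {"dp": [-4.2, 14, 0], "twist": [0, 0, 0], "jaw": 0.6},
    {"dp": [-5.1, 17.1, 0], "twist": [0, 0, 0], "jaw": 0.6},
  ],
)

```text
clock: 3.2
tool_pos: [493.4, -373.2, 128.6]
tcp_rot: [3.088, 0.574, 0.0]
force: [0.4, -0.6, -1.6]
grip_width: 55.0
gripper_force: 64.0
```

Call:
play_rows(
  steps=[
    {"dp": [0, 0, 2], "twist": [0, 0, 0], "jaw": 0.6},
    {"dp": [0, 0, 4.5], "twist": [0, 0, 0], "jaw": 0.6},
    {"dp": [0, 0, 6.2], "twist": [0, 0, 0], "jaw": 0.6},
    {"dp": [0, 0, 7], "twist": [0, 0, 0], "jaw": 0.6},
    {"dp": [0, 0, 7], "twist": [0, 0, 0], "jaw": 0.6},
  ],
)

```text
clock: 3.7
tool_pos: [493.0, -370.8, 57.5]
tcp_rot: [-3.087, -0.574, 0.002]
force: [-0.5, 0.0, -1.8]
grip_width: 55.1
gripper_force: 64.2
```

```bash
python3 - <<'E'
from h import *
go((493.5,-371.5,54.3,None))
E
```

```text
t 3.7 p [ 493.  -370.8   57.5] h 21.08 tilt [-0.001  0.001 -1.   ] q6 115.0 F [-0.5  0.  -1.8] w 55.1 gf 64.2
  [0.02 0.08 0.32] twist -0.0 len 3.0
```

Call:
play_rows(
  steps=[
    {"dp": [0, 0, 0.25], "twist": [0, 0, 0], "jaw": 0.6},
    {"dp": [0, 0, 0.3], "twist": [0, 0, 0], "jaw": 0.6},
    {"dp": [0, 0, 0.3], "twist": [0, 0, 0], "jaw": -0.3},
    {"dp": [0, 0, 0.3], "twist": [0, 0, 0], "jaw": -0.8},
    {"dp": [0, 0, 0.3], "twist": [0, 0, 0], "jaw": -1},
  ],
)

```text
clock: 4.2
tool_pos: [493.8, -371.6, 55.9]
tcp_rot: [3.088, 0.574, 0.001]
force: [-0.0, 0.2, -0.0]
grip_width: 81.7
gripper_force: 0.0
```

Call:
play_rows(
  steps=[
    {"dp": [0, 0, 0], "twist": [0, 0, 0], "jaw": -1},
    {"dp": [0, 0, -2], "twist": [0, 0, 0], "jaw": -1},
    {"dp": [0, 0, -5], "twist": [0, 0, 0], "jaw": -1},
    {"dp": [0, 0, -9], "twist": [0, 0, 0], "jaw": -1},
    {"dp": [0, 0, -13], "twist": [0, 0, 0], "jaw": -1},
  ],
)

```text
clock: 4.7
tool_pos: [493.3, -371.1, 186.6]
tcp_rot: [-3.088, -0.574, 0.001]
force: [-0.4, -0.7, -0.2]
grip_width: 85.3
gripper_force: 0.0
```

```bash
python3 - <<'E'
from h import *
s=snap('top');X=cloud(s);hsv=cv2.cvtColor(s['img'],cv2.COLOR_RGB2HSV)
P=X[(hsv[...,1]<60)&(X[...,2]>45)&(X[...,2]<66)&(X[...,0]>560)&(X[...,0]<592)&(X[...,1]>-135)&(X[...,1]<-30)]
vx,vy,a,b=cv2.fitLine(P[:,:2].astype(np.float32),cv2.DIST_HUBER,0,.01,.01).ravel()
l=(P[:,:2]-[a,b])@[vx,vy];m=(l.min()+l.max())/2
print('handle',len(P),np.degrees(np.arctan2(vy,vx)),a+vx*m,b+vy*m,np.ptp(l),P[:,2].mean())
# face front-top edge: wood pixel, lowest row per column
w=(hsv[...,1]>100)&(hsv[...,0]<25)&(X[...,2]>45)&(X[...,2]<82)&(X[...,0]>590)&(X[...,0]<640)&(X[...,1]>-195)&(X[...,1]<25)
e=[]
for u in range(305,370):
    v=np.nonzero(w[:,u])[0]
    if len(v): e.append(ray(s,u,v.max()+.5,66)[:2])
e=np.array(e);vx,vy,a,b=cv2.fitLine(e.astype(np.float32),cv2.DIST_HUBER,0,.01,.01).ravel()
print('face',np.degrees(np.arctan2(vy,vx)),a,b,e[:,1].min(),e[:,1].max(),len(e))
# rack front block / dividers
K=X[(hsv[...,1]>60)&(hsv[...,0]<25)&(X[...,2]>55)&(X[...,2]<80)&(X[...,0]>625)&(X[...,0]<665)]
# wrist
for u,v in((297,57),(392,100)):pass
J=(hsv[...,1]>60)&(hsv[...,0]<25)&(X[...,2]>60)&(X[...,2]<95)&(X[...,0]>420)&(X[...,0]<560)&(X[...,1]>-440)&(X[...,1]<-300)
v,u=np.nonzero(J);print('jar',ray(s,u.mean(),v.mean(),78),len(u))
go((577,-80,180,90))
E
```

```text
handle 82 86.76534 577.9848211543891 -80.69426792579732 96.22608919415188 56.04792083564533
face 85.56604 609.3156 -86.11468 -181.31531558717825 9.626222890104284 51
jar [ 500.37454745 -363.11440914   78.        ] 61
t 4.8 p [ 495.6 -373.3  193.8] h 21.08 tilt [ 0.006 -0.006 -1.   ] q6 115.0 F [ 1.3 -1.6  6.3] w 85.3 gf 0.0
  [ 18.14 -24.44   1.38] twist -68.9 len 305.0
```

Call:
play_rows(
  steps=[
    {"dp": [1.5, -2, 0], "twist": [0, 0, -4], "jaw": 0},
    {"dp": [4, -5, 0], "twist": [0, 0, -10], "jaw": 0},
    {"dp": [6.5, -8.5, 0], "twist": [0, 0, -16], "jaw": 0.3},
    {"dp": [9, -12, 0], "twist": [0, 0, -22], "jaw": 0.3},
    {"dp": [12, -15.5, 0], "twist": [0, 0, -30], "jaw": 0.3},
  ],
)

```text
clock: 5.25
tool_pos: [549.8, -182.2, 185.4]
tcp_rot: [2.832, 1.36, 0.0]
force: [0.2, -0.2, 0.4]
grip_width: 29.8
gripper_force: 0.0
```

```bash
python3 - <<'E'
from h import *
go((578,-80.7,130,86),(578,-80.7,55,86))
E
```

```text
t 5.2 p [ 549.8 -182.2  185.4] h 51.29 tilt [ 0. -0. -1.] q6 103.0 F [ 0.2 -0.2  0.4] w 29.8 gf 0.0
  [ 9.69 -4.15  5.54] twist -34.7 len 119.0
  [0.  0.  7.5] twist 0 len 75.0
```

Call:
play_rows(
  steps=[
    {"dp": [2.5, -1, 1], "twist": [0, 0, -7], "jaw": 0.3},
    {"dp": [5, -2.1, 2.5], "twist": [0, 0, -14], "jaw": 0.3},
    {"dp": [7.5, -3.2, 4], "twist": [0, 0, -21], "jaw": 0.3},
    {"dp": [9, -3.9, 5], "twist": [0, 0, -28], "jaw": 0.3},
    {"dp": [9.7, -4.15, 5.5], "twist": [0, 0, -34.7], "jaw": 0.3},
  ],
)

```text
clock: 5.75
tool_pos: [578.1, -80.2, 129.2]
tcp_rot: [-2.294, -2.145, 0.001]
force: [0.3, 0.7, 0.5]
grip_width: 30.0
gripper_force: 0.0
```

```bash
python3 - <<'E'
from h import *
snap('wrist','w2')
s=snap('top');X=cloud(s);hsv=cv2.cvtColor(s['img'],cv2.COLOR_RGB2HSV)
J=(hsv[...,1]>60)&(hsv[...,0]<25)&(X[...,2]>60)&(X[...,2]<95)&(X[...,0]>420)&(X[...,0]<560)&(X[...,1]>-440)&(X[...,1]<-300)
v,u=np.nonzero(J);print('jar',ray(s,u.mean(),v.mean(),78),len(u))
go((578,-80.7,55,86))
E
```

```text
jar [ 494.8780913  -368.98522071   78.        ] 186
t 5.8 p [578.2 -80.9 129.5] h 85.96 tilt [-0.001  0.    -1.   ] q6 79.0 F [0.1 0.5 1.2] w 30.0 gf 0.0
  [ 0.02 -0.02  7.45] twist -0.0 len 74.0
```

View pics/w2.png

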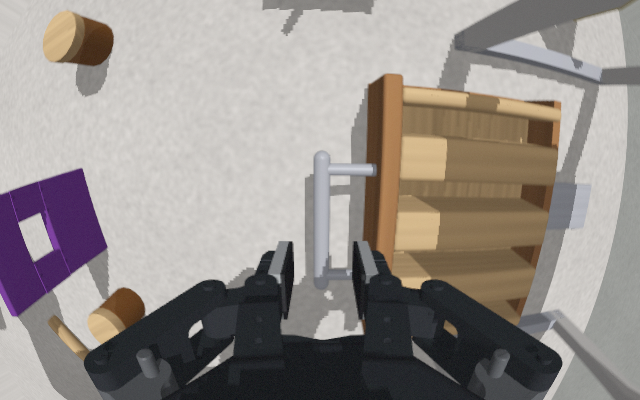

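The wrist view shows the bar from (322,155) to (318,285), between the fingers at (290,265) and (360,265). I'll check where its ends lie.

```bash
python3 - <<'E'
from h import *
s=snap('wrist')
for u,v,z in((322,153,52),(318,285,52),(392,80,72),(370,330,72),(322,180,57),(319,260,57)): print(u,v,wray(s,u,v,z).round(1))
E
```

```text
322 153 [580.6 -35.   52. ]
318 285 [ 570.8 -130.8   52. ]
392 80 [623.8   7.8  72. ]
370 330 [ 606.8 -161.2   72. ]
322 180 [579.4 -51.6  57. ]
319 260 [ 573.3 -107.6   57. ]
```

Call:
play_rows(
  steps=[
    {"dp": [-0.15, -0.2, 1.5], "twist": [0, 0, 1], "jaw": 0.3},
    {"dp": [-0.15, -0.2, 3.5], "twist": [0, 0, 1], "jaw": 0.3},
    {"dp": [-0.15, -0.2, 5.5], "twist": [0, 0, 1], "jaw": 0.3},
    {"dp": [-0.15, -0.2, 7], "twist": [0, 0, 1], "jaw": 0.3},
    {"dp": [-0.15, -0.2, 7.4], "twist": [0, 0, 1], "jaw": 0.3},
  ],
)

```text
clock: 6.4
tool_pos: [575.5, -84.0, 55.3]
tcp_rot: [-2.324, -2.112, 0.002]
force: [0.3, 0.2, 0.1]
grip_width: 29.7
gripper_force: 0.0
```

Call:
play_rows(
  steps=[
    {"dp": [0, 0, 0], "twist": [0, 0, 0], "jaw": 0.5},
    {"dp": [0, 0, 0], "twist": [0, 0, 0], "jaw": 0.7},
    {"dp": [0, 0, 0], "twist": [0, 0, 0], "jaw": 1},
    {"dp": [0, 0, 0], "twist": [0, 0, 0], "jaw": 1},
    {"dp": [0, 0, 0], "twist": [0, 0, 0], "jaw": 1},
  ],
)

```text
clock: 6.9
tool_pos: [577.0, -83.9, 57.4]
tcp_rot: [2.319, 2.116, 0.001]
force: [-2.0, -1.8, 6.3]
grip_width: 8.7
gripper_force: 58.7
```

```bash
python3 - <<'E'
from h import *
o=env.get_obs();p=o['tool_pos'];a=np.radians(-5)
go((p[0]-145*np.cos(a),p[1]-145*np.sin(a),p[2],85)); print(o['moment'].round(2))
E
```

```text
t 6.9 p [577.  -83.9  57.4] h 84.75 tilt [ 0.002 -0.001 -1.   ] q6 80.0 F [-2.  -1.8  6.3] w 8.7 gf 58.7
  [ -0.06 -14.5   -0.  ] twist -0.2 len 145.0
[-0.29  0.33  0.05]
```

Call:
play_rows(
  steps=[
    {"dp": [0, -1.5, 0], "twist": [0, 0, 0], "jaw": 1},
    {"dp": [0, -3, 0], "twist": [0, 0, 0], "jaw": 1},
    {"dp": [0, -4.5, 0], "twist": [0, 0, 0], "jaw": 1},
    {"dp": [0, -6, 0], "twist": [0, 0, 0], "jaw": 1},
    {"dp": [0, -7, 0], "twist": [0, 0, 0], "jaw": 1},
  ],
)

```text
clock: 7.4
tool_pos: [507.5, -78.3, 57.5]
tcp_rot: [2.318, 2.114, 0.0]
force: [2.4, -4.9, 2.0]
grip_width: 8.6
gripper_force: 61.1
```

Call:
play_rows(
  steps=[
    {"dp": [0, -2, 0], "twist": [0, 0, 0], "jaw": 1},
    {"dp": [0, -4, 0], "twist": [0, 0, 0], "jaw": 1},
    {"dp": [0, -6, 0], "twist": [0, 0, 0], "jaw": 1},
    {"dp": [0, -7.2, 0], "twist": [0, 0, 0], "jaw": 1},
    {"dp": [0, -7.5, 0], "twist": [0, 0, 0], "jaw": 1},
  ],
)

```text
clock: 7.9
tool_pos: [437.5, -72.8, 57.8]
tcp_rot: [2.313, 2.109, 0.009]
force: [25.6, -8.2, -28.7]
grip_width: 8.5
gripper_force: 59.9
```

```bash
python3 - <<'E'
from h import *
go()
E
```

```text
t 7.9 p [437.5 -72.8  57.8] h 84.71 tilt [ 0.012 -0.005 -1.   ] q6 76.0 F [ 25.6  -8.2 -28.7] w 8.5 gf 59.9
```

Call:
play_rows(
  steps=[
    {"dp": [0, 0, 0], "twist": [0, 0, 0], "jaw": 1},
    {"dp": [0, 0, 0], "twist": [0, 0, 0], "jaw": 1},
    {"dp": [0, -0.3, 0], "twist": [0, 0, 0], "jaw": 1},
    {"dp": [0, -0.3, 0], "twist": [0, 0, 0], "jaw": 1},
    {"dp": [0, -0.3, 0], "twist": [0, 0, 0], "jaw": 1},
  ],
)

```text
clock: 8.4
tool_pos: [437.5, -72.8, 57.8]
tcp_rot: [2.311, 2.108, 0.013]
force: [27.9, -8.0, -29.8]
grip_width: 9.1
gripper_force: 59.9
```

```bash
python3 - <<'E'
from h import *
snap('side','s2')
go()
E
```

```text
t 8.4 p [437.5 -72.8  57.8] h 84.75 tilt [ 0.015 -0.005 -1.   ] q6 76.0 F [ 26.9  -9.3 -28.8] w 8.3 gf 59.9
```

View pics/s2.png

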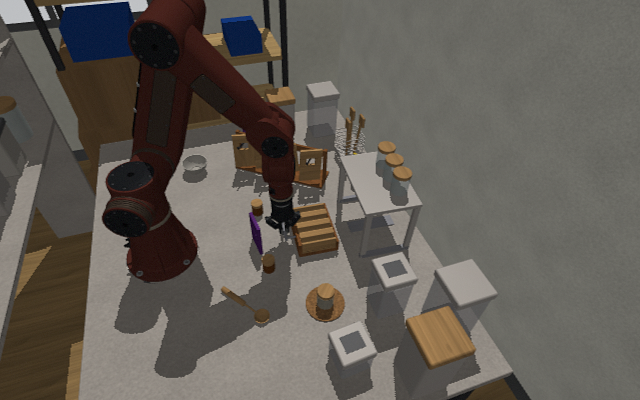

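The side view shows the tray out with the gripper at (283,222), and the jar standing on the mat at (325,300). I'll let go, rise and measure how far the tray came.

Call:
play_rows(
  steps=[
    {"dp": [0, 0.6, 0], "twist": [0, 0, 0], "jaw": 1},
    {"dp": [0, 0.6, 0], "twist": [0, 0, 0], "jaw": 0.5},
    {"dp": [0, 0.6, 0], "twist": [0, 0, 0], "jaw": 0.3},
    {"dp": [0, 0.6, 0], "twist": [0, 0, 0], "jaw": 0.3},
    {"dp": [0, 0.6, -1], "twist": [0, 0, 0], "jaw": 0.3},
  ],
)

```text
clock: 8.95
tool_pos: [433.7, -70.0, 65.8]
tcp_rot: [-2.319, -2.116, 0.002]
force: [0.5, -0.9, 0.4]
grip_width: 29.8
gripper_force: 0.0
```

Call:
play_rows(
  steps=[
    {"dp": [0, 0, -3], "twist": [0, 0, 0], "jaw": 0.3},
    {"dp": [0, 0, -7], "twist": [0, 0, 0], "jaw": 0.3},
    {"dp": [0, 0, -11], "twist": [0, 0, 0], "jaw": 0.3},
    {"dp": [0, 0, -15], "twist": [0, 0, 0], "jaw": 0.3},
    {"dp": [0, 0, -18], "twist": [0, 0, 0], "jaw": 0.3},
  ],
)

```text
clock: 9.45
tool_pos: [434.9, -70.4, 249.6]
tcp_rot: [2.319, 2.117, 0.002]
force: [0.0, 0.0, -0.6]
grip_width: 29.7
gripper_force: 0.0
```

```bash
python3 - <<'E'
from h import *
go()
s=snap('wrist','w3');
t=snap('top');
cv2.imwrite('pics/t3.png',cv2.resize(t['img'][130:300,260:450],None,fx=3,fy=3,interpolation=2)[:,:,::-1])
np.savez('t3.npz',**t);np.savez('w3.npz',**s)
E
```

```text
t 9.4 p [434.9 -70.4 249.6] h 84.78 tilt [ 0.002 -0.001 -1.   ] q6 77.0 F [ 0.   0.  -0.6] w 29.7 gf 0.0
```

View pics/w3.png

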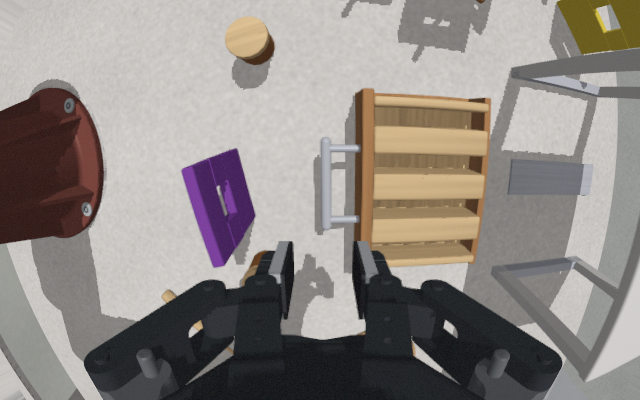

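The wrist view shows the tray clear of the shelf: bar from (327,140) to (328,227), face edge from (363,92) to (360,268), and slots at about v=125, 165, 205 and 235.

```bash
cat >> h.py <<'E'
def wcloud(c):
    K=c['intrinsics'];z=c['range_z'].astype(float);v,u=np.mgrid[:z.shape[0],:z.shape[1]]
    a=np.stack([(u-K[0,2])/K[0,0],(v-K[1,2])/K[1,1]],-1);r=np.linalg.norm(a,axis=-1)+1e-9
    k=(np.tan(r)/r)[...,None];X=(np.concatenate([a*k,np.ones_like(k)],-1)*z[...,None]-c['t'])@c['R']
    X[(z==0)|(r>1.3)]=np.nan
    return X
E
python3 - <<'E'
from h import *
for n in('w3','t3'):
    s=dict(np.load(n+'.npz'));X=(wcloud if n=='w3' else cloud)(s);hsv=cv2.cvtColor(s['img'],cv2.COLOR_RGB2HSV)
    x,y,z=np.moveaxis(X,-1,0)
    wood=(hsv[...,1]>50)&(hsv[...,0]<28)
    box=(x>400)&(x<640)&(y>-210)&(y<50)
    H=~wood&box&(x<450)&(x>415)&(z>40)&(z<66)
    q=X[H][:,:2];vx,vy,a,b=cv2.fitLine(q.astype(np.float32),cv2.DIST_HUBER,0,.01,.01).ravel();l=(q-[a,b])@[vx,vy];m=(l.min()+l.max())/2
    print(n,'handle',len(q),np.degrees(np.arctan2(vy,vx)),a+vx*m,b+vy*m,np.ptp(l),X[H][:,2].mean())
    T=wood&box&(z>57)&(z<80)&(x>450);P=X[T]
    for yaw in(-4.5,-5.5):
        c,sn=np.cos(np.radians(yaw)),np.sin(np.radians(yaw))
        tx=P[:,0]*c+P[:,1]*sn;ty=-P[:,0]*sn+P[:,1]*c
        print(yaw,'tx',tx.min(),tx.max(),'ty',ty.min(),ty.max())
        k=(tx>tx.min()+35)&(tx<tx.max()-30)
        h,e=np.histogram(ty[k],np.arange(-160,40,3));print(dict(zip(e[:-1].astype(int).tolist(),h.tolist())))
    F=box&wood&(z>10)&(z<35)&(x>490)&(x<560);P=X[F];c,sn=np.cos(np.radians(-4.5)),np.sin(np.radians(-4.5))
    h,e=np.histogram(-P[:,0]*sn+P[:,1]*c,np.arange(-160,40,3));print('floor',dict(zip(e[:-1].astype(int).tolist(),h.tolist())))
    S=(z>215)&(z<250)&(x>600)&(y>-260)&(y<60); 
    if S.any(): q=X[S];print('shelf min x near y=-85',[q[abs(q[:,1]-yy)<6,0].min() if (abs(q[:,1]-yy)<6).any() else None for yy in(-150,-85,-20)])
E
```

```text
w3 handle 1050 85.95654 438.9833004176105 -71.91878851393624 99.37872846180397 56.09975542656099
-4.5 tx 476.6895251475274 624.7769537460626 ty -135.56472377462572 61.299167091739065
{-160: 0, -157: 0, -154: 0, -151: 0, -148: 0, -145: 0, -142: 0, -139: 0, -136: 0, -133: 0, -130: 65, -127: 144, -124: 184, -121: 310, -118: 1, -115: 0, -112: 0, -109: 0, -106: 0, -103: 0, -100: 64, -97: 170, -94: 175, -91: 179, -88: 175, -85: 185, -82: 178, -79: 183, -76: 204, -73: 292, -70: 0, -67: 0, -64: 0, -61: 0, -58: 0, -55: 0, -52: 123, -49: 206, -46: 189, -43: 185, -40: 216, -37: 216, -34: 204, -31: 193, -28: 212, -25: 227, -22: 0, -19: 0, -16: 0, -13: 0, -10: 0, -7: 0, -4: 154, -1: 210, 2: 221, 5: 214, 8: 215, 11: 214, 14: 219, 17: 217, 20: 218, 23: 129, 26: 0, 29: 0, 32: 0, 35: 0}
-5.5 tx 476.37003933038517 626.355754818688 ty -124.71119902258988 69.79920076341483
{-160: 0, -157: 0, -154: 0, -151: 0, -148: 0, -145: 0, -142: 0, -139: 0, -136: 0, -133: 0, -130: 0, -127: 0, -124: 0, -121: 34, -118: 142, -115: 178, -112: 343, -109: 18, -106: 0, -103: 0, -100: 0, -97: 0, -94: 0, -91: 36, -88: 170, -
[... 2335 characters left out ...]
8, 23: 18, 26: 17, 29: 16, 32: 18, 35: 5}
floor {-160: 0, -157: 0, -154: 0, -151: 0, -148: 0, -145: 0, -142: 0, -139: 0, -136: 0, -133: 0, -130: 0, -127: 0, -124: 0, -121: 0, -118: 0, -115: 0, -112: 0, -109: 0, -106: 0, -103: 0, -100: 0, -97: 0, -94: 0, -91: 0, -88: 0, -85: 0, -82: 0, -79: 0, -76: 0, -73: 0, -70: 0, -67: 0, -64: 0, -61: 0, -58: 0, -55: 0, -52: 0, -49: 0, -46: 0, -43: 0, -40: 0, -37: 0, -34: 0, -31: 0, -28: 0, -25: 0, -22: 0, -19: 0, -16: 0, -13: 0, -10: 2, -7: 5, -4: 2, -1: 0, 2: 0, 5: 0, 8: 0, 11: 0, 14: 0, 17: 0, 20: 0, 23: 1, 26: 12, 29: 11, 32: 12, 35: 13}
shelf min x near y=-85 [np.float64(677.1639631405719), np.float64(683.7321391317171), np.float64(688.1215041908124)]
```

Call:
play_rows(
  steps=[
    {"dp": [3, 1, -1.5], "twist": [0, 0, 0], "jaw": 0.15},
    {"dp": [7, 2, -3], "twist": [0, 0, 0], "jaw": 0.15},
    {"dp": [11, 3, -5], "twist": [0, 0, 0], "jaw": 0.15},
    {"dp": [15, 4, -7], "twist": [0, 0, 0], "jaw": 0.15},
    {"dp": [18, 4.6, -7], "twist": [0, 0, 0], "jaw": 0.15},
  ],
)

```text
clock: 10.05
tool_pos: [498.1, 106.9, 318.4]
tcp_rot: [2.318, 2.118, 0.004]
force: [1.0, -1.2, -0.5]
grip_width: 36.3
gripper_force: 0.0
```

```bash
cat > b.py <<'E'
from h import *
from scipy import ndimage as nd
def boards(X,img,zr=(175,206)):
    hsv=cv2.cvtColor(img,cv2.COLOR_RGB2HSV);x,y,z=np.moveaxis(X,-1,0)
    B=(hsv[...,1]>50)&(hsv[...,0]<28)&(z>zr[0])&(z<zr[1])&(x>300)&(x<720)&(y>120)&(y<460)
    lab,k=nd.label(B,np.ones((3,3)))
    for i in range(1,k+1):
        P=X[lab==i]
        if len(P)<40: continue
        T=P[P[:,2]>P[:,2].max()-8][:,:2]
        (cx,cy),(w,h),a=cv2.minAreaRect(T.astype(np.float32))
        bx=cv2.boxPoints(((cx,cy),(w,h),a));e=bx[1]-bx[0] if np.linalg.norm(bx[1]-bx[0])>np.linalg.norm(bx[2]-bx[1]) else bx[2]-bx[1]
        yaw=(np.degrees(np.arctan2(e[1],e[0]))+90)%180-90
        print(len(P),'c',round(cx,1),round(cy,1),'size',round(w),round(h),'yaw',yaw.round(1),'zmax',P[:,2].max().round(1))
E
python3 - <<'E'
from b import *
s=snap('wrist','w4');X=wcloud(s);boards(X,s['img'])
c=dict(np.load('side1.npz'));Y=cloud(c)
for bx,by in((622.5,179),(533.5,239),(464,299),(384,358)):
    n=np.array([np.sin(np.radians(7.7)),np.cos(np.radians(7.7))]);e=np.array([n[1],-n[0]])
    for nm,Q in(('side',Y),('wrist',X)):
        P=Q.reshape(-1,3);d=P[:,:2]-[bx,by];k=(abs(d@n)<14)&(abs(d@e)<30)&(P[:,2]>0)
        z=P[k,2];print(bx,nm,k.sum(),np.percentile(z,[1,3]).round() if k.sum() else None,np.histogram(z,np.arange(0,80,8))[0])
go()
E
```

```text
2159 c 532.4 239.8 size 13 88 yaw -8.4 zmax 199.5
1406 c 622.7 178.8 size 13 89 yaw -7.9 zmax 197.5
622.5 side 472 [2. 4.] [32 37  3  0 14 14 22 17 22]
622.5 wrist 1438 [0. 1.] [ 93 142   0   0   2   9   6   7   8]
533.5 side 431 [1. 3.] [34 29  4  0  0  0  2 19 18]
533.5 wrist 3023 [ 1. 11.] [65 83  0  0  0  0  4 40 50]
464 side 439 [2. 6.] [20 46  4  0  0  7 17 22 22]
464 wrist 1827 [0. 1.] [103 236   0   0   0   8  77  89  78]
384 side 472 [2. 9.] [13 37  4 19 16 18 18 20 22]
384 wrist 216 [0. 0.] [76 24  0 22 40 37 17  0  0]
t 10.1 p [498.4 109.8 317. ] h 84.92 tilt [ 0.002  0.002 -1.   ] q6 99.0 F [-1.   2.1 -1.5] w 36.4 gf 0.0
```

View pics/w4.png

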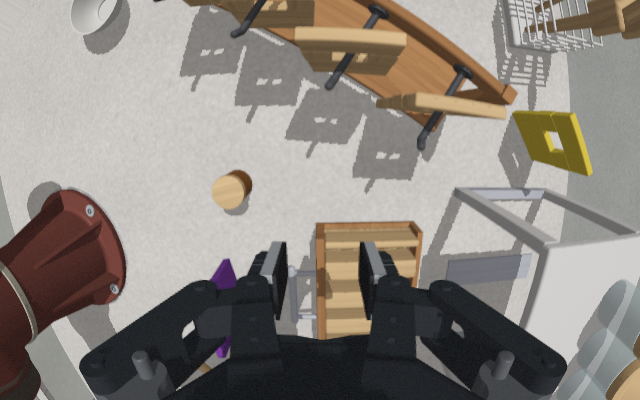

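The wrist view shows boards at (350,40) and (450,105), each on its own hook. The hooks run square to the bar and the boards are swivelled on them. Boards 1 to 4, from the far-x end, measure about 160, 140, 150 and 170 mm tall. I'll approach board 1.

Call:
play_rows(
  steps=[
    {"dp": [2, 2.5, 0], "twist": [0, 0, -8], "jaw": 0.15},
    {"dp": [4, 5.5, 0], "twist": [0, 0, -16], "jaw": 0.15},
    {"dp": [6, 8.5, 0], "twist": [0, 0, -24], "jaw": 0.15},
    {"dp": [7.5, 11, 0], "twist": [0, 0, -32], "jaw": 0.15},
    {"dp": [8, 11.8, 0], "twist": [0, 0, -40], "jaw": 0.15},
  ],
)

```text
clock: 10.6
tool_pos: [623.2, 174.5, 314.6]
tcp_rot: [-1.446, -2.787, 0.001]
force: [-0.2, -0.5, -0.4]
grip_width: 36.3
gripper_force: 0.0
```

Call:
play_rows(
  steps=[
    {"dp": [0, 0, 1], "twist": [0, 0, -8], "jaw": 0.15},
    {"dp": [0, 0, 2], "twist": [0, 0, -16], "jaw": 0.15},
    {"dp": [0, 0, 3], "twist": [0, 0, -24], "jaw": 0.15},
    {"dp": [0, 0, 4], "twist": [0, 0, -32], "jaw": 0.15},
    {"dp": [0, 0, 5], "twist": [0, 0, -40], "jaw": 0.15},
  ],
)

```text
clock: 11.1
tool_pos: [621.2, 173.4, 265.2]
tcp_rot: [-0.407, -3.113, 0.001]
force: [0.7, -0.3, 0.1]
grip_width: 35.8
gripper_force: 0.0
```

Call:
play_rows(
  steps=[
    {"dp": [0, 0, 0], "twist": [0, 0, -4], "jaw": 0.15},
    {"dp": [0, 0, 0], "twist": [0, 0, -7], "jaw": 0.15},
    {"dp": [0, 0, 0], "twist": [0, 0, -7], "jaw": 0.15},
    {"dp": [0, 0, 0], "twist": [0, 0, -7], "jaw": 0.15},
  ],
)

```text
clock: 11.5
tool_pos: [621.5, 173.4, 266.0]
tcp_rot: [-0.228, -3.132, 0.0]
force: [-0.2, -0.6, -0.4]
grip_width: 36.2
gripper_force: 0.0
```

```bash
python3 - <<'E'
from h import *
go((622.7,178.8,230,172),(622.7,178.8,185,172))
E
```

```text
t 11.5 p [621.5 173.4 266. ] h 171.68 tilt [-0.001 -0.    -1.   ] q6 17.0 F [-0.2 -0.6 -0.4] w 36.2 gf 0.0
  [-0.04  0.55  3.6 ] twist -0.3 len 36.0
  [0.  0.  4.5] twist 0 len 45.0
```

Call:
play_rows(
  steps=[
    {"dp": [0, 0.55, 1.5], "twist": [0, 0, 0], "jaw": 0.15},
    {"dp": [0, 0.55, 3.5], "twist": [0, 0, 0], "jaw": 0.15},
    {"dp": [0, 0.55, 5.5], "twist": [0, 0, 0], "jaw": 0.15},
    {"dp": [0, 0.55, 7.2], "twist": [0, 0, 0], "jaw": 0.15},
    {"dp": [0, 0.55, 8.1], "twist": [0, 0, 0], "jaw": 0.15},
  ],
)

```text
clock: 12.0
tool_pos: [621.8, 178.8, 183.7]
tcp_rot: [-0.227, -3.131, 0.001]
force: [-1.0, -0.1, 0.4]
grip_width: 36.2
gripper_force: 0.0
```

Call:
play_rows(
  steps=[
    {"dp": [0, 0, 0], "twist": [0, 0, 0], "jaw": 0.4},
    {"dp": [0, 0, 0], "twist": [0, 0, 0], "jaw": 0.6},
    {"dp": [0, 0, 0], "twist": [0, 0, 0], "jaw": 0.9},
    {"dp": [0, 0, 0], "twist": [0, 0, 0], "jaw": 1},
    {"dp": [0, 0, 0], "twist": [0, 0, 0], "jaw": 1},
  ],
)

```text
clock: 12.5
tool_pos: [623.3, 179.1, 186.3]
tcp_rot: [0.225, 3.132, 0.001]
force: [0.1, 0.5, 4.1]
grip_width: 10.9
gripper_force: 61.2
```

```bash
python3 - <<'E'
from h import *
p=env.get_obs()['tool_pos'];a=np.radians(180+53.3);d=np.array([np.cos(a),np.sin(a),0])*78
go((*(p+[0,0,19]),None),(*(p+[0,0,19]+d),None),(*(p+[0,0,70]+d),175.5),(542.8,-151.5,270,175.5))
E
```

```text
t 12.5 p [623.3 179.1 186.3] h 171.77 tilt [ 0.002  0.    -1.   ] q6 18.0 F [0.1 0.5 4.1] w 10.9 gf 61.2
  [ 0.   0.  -1.9] twist -0.0 len 19.0
  [ 3.72 -6.86 -0.  ] twist -0.0 len 78.0
  [ 0.   0.  -5.1] twist -3.7 len 51.0
  [  1.27 -26.99  -1.37] twist -0.0 len 271.0
```

Call:
play_rows(
  steps=[
    {"dp": [0, 0, -0.7], "twist": [0, 0, 0], "jaw": 1},
    {"dp": [0, 0, -1.4], "twist": [0, 0, 0], "jaw": 1},
    {"dp": [0, 0, -1.9], "twist": [0, 0, 0], "jaw": 1},
    {"dp": [0, 0, -1.9], "twist": [0, 0, 0], "jaw": 1},
  ],
)

```text
clock: 12.9
tool_pos: [623.2, 179.0, 205.4]
tcp_rot: [0.225, 3.132, 0.001]
force: [-0.2, -0.8, -1.4]
grip_width: 11.1
gripper_force: 60.6
```

Call:
play_rows(
  steps=[
    {"dp": [0.5, -0.9, 0], "twist": [0, 0, 0], "jaw": 1},
    {"dp": [1.4, -2.6, 0], "twist": [0, 0, 0], "jaw": 1},
    {"dp": [2.4, -4.5, 0], "twist": [0, 0, 0], "jaw": 1},
    {"dp": [3.3, -6.2, 0], "twist": [0, 0, 0], "jaw": 1},
    {"dp": [3.8, -7.0, 0], "twist": [0, 0, 0], "jaw": 1},
  ],
)

```text
clock: 13.4
tool_pos: [573.6, 113.6, 204.0]
tcp_rot: [-0.227, -3.132, 0.001]
force: [-0.4, 0.4, -0.4]
grip_width: 11.2
gripper_force: 60.5
```

Call:
play_rows(
  steps=[
    {"dp": [0, 0, -1], "twist": [0, 0, 0], "jaw": 1},
    {"dp": [0, 0, -2.5], "twist": [0, 0, 0], "jaw": 1},
    {"dp": [0, 0, -4.5], "twist": [0, 0, -1], "jaw": 1},
    {"dp": [0, 0, -6], "twist": [0, 0, -2.5], "jaw": 1},
    {"dp": [0, 0, -6.5], "twist": [0, 0, -3.7], "jaw": 1},
  ],
)

```text
clock: 13.9
tool_pos: [576.3, 115.7, 271.5]
tcp_rot: [0.121, 3.136, 0.001]
force: [0.6, 0.2, -1.9]
grip_width: 11.5
gripper_force: 60.6
```

```bash
python3 - <<'E'
from h import *
go((542.8,-151.5,270,175.5),(542.8,-151.5,178,175.5))
E
```

```text
t 13.9 p [576.3 115.7 271.5] h 175.56 tilt [ 0.003  0.    -1.   ] q6 9.0 F [ 0.6  0.2 -1.9] w 11.5 gf 60.6
  [  1.28 -26.9    0.15] twist 0.1 len 269.0
  [0.  0.  9.2] twist -0.0 len 92.0
```

Call:
play_rows(
  steps=[
    {"dp": [0.1, -2, 0], "twist": [0, 0, 0], "jaw": 1},
    {"dp": [0.2, -5, 0], "twist": [0, 0, 0], "jaw": 1},
    {"dp": [0.4, -8.5, 0], "twist": [0, 0, 0], "jaw": 1},
    {"dp": [0.6, -12, 0], "twist": [0, 0, 0], "jaw": 1},
    {"dp": [0.8, -15, 0], "twist": [0, 0, 0], "jaw": 1},
  ],
)

```text
clock: 14.4
tool_pos: [555.2, -35.0, 269.1]
tcp_rot: [-0.124, -3.139, -0.0]
force: [0.9, 0.4, -0.6]
grip_width: 10.9
gripper_force: 60.6
```

Call:
play_rows(
  steps=[
    {"dp": [0.1, -3, 1], "twist": [0, 0, 0], "jaw": 1},
    {"dp": [0.2, -6.5, 2], "twist": [0, 0, 0], "jaw": 1},
    {"dp": [0.4, -10, 2.5], "twist": [0, 0, 0], "jaw": 1},
    {"dp": [0.5, -11.9, 3], "twist": [0, 0, 0], "jaw": 1},
    {"dp": [0.5, -11.9, 3], "twist": [0, 0, 0], "jaw": 1},
  ],
)

```text
clock: 14.9
tool_pos: [540.5, -154.0, 238.3]
tcp_rot: [-0.128, -3.138, -0.0]
force: [0.1, -0.1, -0.3]
grip_width: 11.3
gripper_force: 60.5
```

```bash
python3 - <<'E'
from h import *
s=snap('wrist','w5')
go((542.8,-151.5,178,175.5))
E
```

```text
t 14.9 p [ 540.7 -152.6  238.8] h 175.38 tilt [-0.001  0.001 -1.   ] q6 -19.0 F [-0.1  0.8 -1.8] w 10.9 gf 60.5
  [-0.2   0.13  6.08] twist -0.1 len 61.0
```

View pics/w5.png

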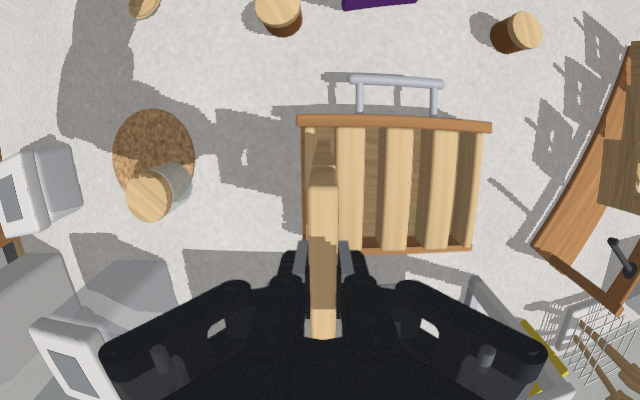

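The wrist view shows the board (top edge near (323,250)) over slot0 and parallel to it, with the jar on the mat at (152,190). I'll lower it.

Call:
play_rows(
  steps=[
    {"dp": [-0.2, 0.1, 0], "twist": [0, 0, 0], "jaw": 1},
    {"dp": [-0.2, 0.1, 1], "twist": [0, 0, 0], "jaw": 1},
    {"dp": [-0.2, 0.1, 2], "twist": [0, 0, 0], "jaw": 1},
    {"dp": [-0.2, 0.1, 3], "twist": [0, 0, 0], "jaw": 1},
    {"dp": [-0.2, 0.1, 3.5], "twist": [0, 0, 0], "jaw": 1},
  ],
)

```text
clock: 15.45
tool_pos: [542.4, -150.5, 202.7]
tcp_rot: [-0.123, -3.137, -0.001]
force: [0.4, -0.0, -0.9]
grip_width: 10.8
gripper_force: 60.5
```

Call:
play_rows(
  steps=[
    {"dp": [0, 0, 1], "twist": [0, 0, 0], "jaw": 1},
    {"dp": [0, 0, 1.8], "twist": [0, 0, 0], "jaw": 1},
    {"dp": [0, 0, 2.4], "twist": [0, 0, 0], "jaw": 1},
    {"dp": [0, 0, 2.6], "twist": [0, 0, 0], "jaw": 1},
  ],
)

```text
clock: 15.85
tool_pos: [542.6, -151.1, 177.5]
tcp_rot: [-0.124, -3.138, -0.001]
force: [-0.6, 1.1, -0.8]
grip_width: 11.4
gripper_force: 60.5
```

```bash
python3 - <<'E'
from h import *
go((542.8,-151.5,173,175.5))
E
```

```text
t 15.8 p [ 542.6 -151.1  177.5] h 175.47 tilt [-0.001  0.    -1.   ] q6 -18.0 F [-0.6  1.1 -0.8] w 11.4 gf 60.5
  [-0.02 -0.04  0.45] twist -0.0 len 4.0
```

Free in the slot; 4 mm more, then release and rise.

Call:
play_rows(
  steps=[
    {"dp": [0, 0, 0.3], "twist": [0, 0, 0], "jaw": 1},
    {"dp": [0, 0, 0.4], "twist": [0, 0, 0], "jaw": 1},
    {"dp": [0, 0, 0.4], "twist": [0, 0, 0], "jaw": 0.6},
    {"dp": [0, 0, 0.4], "twist": [0, 0, 0], "jaw": 0.4},
    {"dp": [0, 0, 0.4], "twist": [0, 0, 0], "jaw": 0.3},
  ],
)

```text
clock: 16.35
tool_pos: [543.1, -151.2, 174.5]
tcp_rot: [0.124, 3.139, -0.0]
force: [-0.1, 1.5, 0.7]
grip_width: 30.0
gripper_force: 0.0
```

Call:
play_rows(
  steps=[
    {"dp": [0, 0, -2], "twist": [0, 0, 0], "jaw": 0.3},
    {"dp": [0, 0, -5], "twist": [0, 0, 0], "jaw": 0.3},
    {"dp": [0, 0, -8], "twist": [0, 0, 0], "jaw": 0.3},
    {"dp": [0, 0, -11], "twist": [0, 0, 0], "jaw": 0.3},
    {"dp": [0, 0, -12.5], "twist": [0, 0, 0], "jaw": 0.3},
  ],
)

```text
clock: 16.85
tool_pos: [543.8, -151.5, 302.1]
tcp_rot: [0.124, 3.136, -0.002]
force: [0.9, -1.1, -1.0]
grip_width: 29.9
gripper_force: 0.0
```

```bash
python3 - <<'E'
from b import *
s=snap('side');boards(cloud(s),s['img'],(180,206))
s=snap('top');boards(cloud(s),s['img'],(180,206))
X=cloud(s);P=X[(X[...,2]>165)&(X[...,2]<195)&(X[...,0]>480)&(X[...,0]<610)&(X[...,1]>-180)&(X[...,1]<0)];print(len(P),P.mean(0) if len(P) else '')
go((532.5,239.7,290,172),(532.5,239.7,185,172))
E
```

```text
91 c 383.9 354.9 size 13 87 yaw -3.4 zmax 202.6
97 c 464.7 295.9 size 20 83 yaw -7.0 zmax 198.5
100 c 534.9 235.9 size 20 84 yaw -6.4 zmax 199.5
112 c 545.6 239.0 size 11 59 yaw -10.3 zmax 203.2
113 c 465.9 300.6 size 12 88 yaw -8.5 zmax 199.7
119 c 383.7 358.7 size 12 88 yaw -8.3 zmax 201.3
0 
t 16.9 p [ 544.1 -151.6  301.6] h 175.48 tilt [ 0.004 -0.002 -1.   ] q6 -18.0 F [ 0.3 -0.2  0.4] w 29.8 gf 0.0
  [ 4.24 38.92  1.16] twist 3.5 len 392.0
  [ 0.   0.  10.5] twist 0 len 105.0
```

Call:
play_rows(
  steps=[
    {"dp": [0.3, 3, 0], "twist": [0, 0, 0], "jaw": 0.15},
    {"dp": [0.7, 7.5, 0], "twist": [0, 0, 0], "jaw": 0.15},
    {"dp": [1.2, 12, 0], "twist": [0, 0, 0], "jaw": 0.15},
    {"dp": [1.7, 16.5, 0], "twist": [0, 0, 0], "jaw": 0.15},
    {"dp": [2.1, 20, 0], "twist": [0, 0, 0], "jaw": 0.15},
  ],
)

```text
clock: 17.45
tool_pos: [536.9, 52.1, 298.1]
tcp_rot: [-0.123, -3.138, -0.001]
force: [0.8, -0.2, -0.5]
grip_width: 36.4
gripper_force: 0.0
```

Call:
play_rows(
  steps=[
    {"dp": [0.5, 4.5, 0], "twist": [0, 0, 0.7], "jaw": 0.15},
    {"dp": [1, 9, 0], "twist": [0, 0, 1.4], "jaw": 0.15},
    {"dp": [1.5, 13.5, 0.5], "twist": [0, 0, 2.1], "jaw": 0.15},
    {"dp": [1.9, 17.2, 1.2], "twist": [0, 0, 3], "jaw": 0.15},
    {"dp": [2.1, 18.9, 1.8], "twist": [0, 0, 3.5], "jaw": 0.15},
  ],
)

```text
clock: 17.95
tool_pos: [530.8, 242.9, 279.5]
tcp_rot: [-0.217, -3.132, -0.0]
force: [-0.8, 0.3, -0.1]
grip_width: 36.4
gripper_force: 0.0
```

Call:
play_rows(
  steps=[
    {"dp": [0, 0, 1], "twist": [0, 0, 0], "jaw": 0.15},
    {"dp": [0, 0, 2.5], "twist": [0, 0, 0], "jaw": 0.15},
    {"dp": [0, 0, 3.5], "twist": [0, 0, 0], "jaw": 0.15},
    {"dp": [0, 0, 4], "twist": [0, 0, 0], "jaw": 0.15},
    {"dp": [0, 0, 4], "twist": [0, 0, 0], "jaw": 0.15},
  ],
)

```text
clock: 18.45
tool_pos: [531.5, 239.1, 240.4]
tcp_rot: [-0.221, -3.132, 0.001]
force: [-0.3, 1.0, 1.0]
grip_width: 36.1
gripper_force: 0.0
```

```bash
python3 - <<'E'
from b import *
s=snap('wrist','w6');boards(wcloud(s),s['img'],(175,215))
go((532.5,239.7,185,172))
E
```

```text
1392 c 412.8 354.2 size 13 30 yaw -7.9 zmax 196.4
4224 c 464.0 300.0 size 13 90 yaw -8.1 zmax 197.9
2933 c 532.1 240.1 size 11 88 yaw -7.9 zmax 199.7
t 18.5 p [531.8 239.4 241.2] h 171.94 tilt [-0. -0. -1.] q6 25.0 F [ 0.2 -0.5 -0.3] w 36.2 gf 0.0
  [-0.06  0.04  5.62] twist -0.1 len 56.0
```

Call:
play_rows(
  steps=[
    {"dp": [0, 0, 1], "twist": [0, 0, 0], "jaw": 0.15},
    {"dp": [0, 0, 2.5], "twist": [0, 0, 0], "jaw": 0.15},
    {"dp": [0, 0, 4], "twist": [0, 0, 0], "jaw": 0.15},
    {"dp": [0, 0, 5.2], "twist": [0, 0, 0], "jaw": 0.15},
    {"dp": [0, 0, 5.6], "twist": [0, 0, 0], "jaw": 0.15},
  ],
)

```text
clock: 19.0
tool_pos: [531.3, 239.7, 184.0]
tcp_rot: [-0.22, -3.132, 0.001]
force: [0.0, -0.1, 0.5]
grip_width: 36.4
gripper_force: 0.0
```

Call:
play_rows(
  steps=[
    {"dp": [0, 0, 0], "twist": [0, 0, 0], "jaw": 0.4},
    {"dp": [0, 0, 0], "twist": [0, 0, 0], "jaw": 0.6},
    {"dp": [0, 0, 0], "twist": [0, 0, 0], "jaw": 0.9},
    {"dp": [0, 0, 0], "twist": [0, 0, 0], "jaw": 1},
    {"dp": [0, 0, 0], "twist": [0, 0, 0], "jaw": 1},
  ],
)

```text
clock: 19.5
tool_pos: [532.3, 240.1, 186.0]
tcp_rot: [0.22, 3.133, 0.001]
force: [-0.0, 0.7, 1.9]
grip_width: 11.0
gripper_force: 61.4
```

Call:
play_rows(
  steps=[
    {"dp": [0, 0, -0.7], "twist": [0, 0, 0], "jaw": 1},
    {"dp": [0, 0, -1.4], "twist": [0, 0, 0], "jaw": 1},
    {"dp": [0, 0, -1.9], "twist": [0, 0, 0], "jaw": 1},
    {"dp": [0, 0, -1.9], "twist": [0, 0, 0], "jaw": 1},
  ],
)

```text
clock: 19.9
tool_pos: [532.3, 240.1, 205.3]
tcp_rot: [0.22, 3.133, 0.001]
force: [0.8, -0.7, -1.7]
grip_width: 11.0
gripper_force: 60.8
```

Call:
play_rows(
  steps=[
    {"dp": [0.5, -0.9, 0], "twist": [0, 0, 0], "jaw": 1},
    {"dp": [1.4, -2.6, 0], "twist": [0, 0, 0], "jaw": 1},
    {"dp": [2.4, -4.5, 0], "twist": [0, 0, 0], "jaw": 1},
    {"dp": [3.3, -6.2, 0], "twist": [0, 0, 0], "jaw": 1},
    {"dp": [3.8, -7.0, 0], "twist": [0, 0, 0], "jaw": 1},
  ],
)

```text
clock: 20.4
tool_pos: [482.8, 174.5, 204.0]
tcp_rot: [-0.221, -3.133, 0.001]
force: [0.6, -0.0, -1.2]
grip_width: 11.2
gripper_force: 60.9
```

Call:
play_rows(
  steps=[
    {"dp": [0, 0, -1], "twist": [0, 0, 0], "jaw": 1},
    {"dp": [0, 0, -2.5], "twist": [0, 0, 0], "jaw": 1},
    {"dp": [0, 0, -4.5], "twist": [0, 0, -1], "jaw": 1},
    {"dp": [0, 0, -6], "twist": [0, 0, -2.5], "jaw": 1},
    {"dp": [0, 0, -6.5], "twist": [0, 0, -3.6], "jaw": 1},
  ],
)

```text
clock: 20.9
tool_pos: [485.7, 176.6, 271.4]
tcp_rot: [0.119, 3.136, 0.002]
force: [0.5, 0.0, -1.1]
grip_width: 11.3
gripper_force: 61.0
```

```bash
python3 - <<'E'
from h import *
go((546.6,-103.6,238,175.5),(546.6,-103.6,153,175.5))
E
```

```text
t 20.9 p [485.7 176.6 271.4] h 175.66 tilt [ 0.003  0.001 -1.   ] q6 16.0 F [ 0.5  0.  -1.1] w 11.3 gf 61.0
  [ -8.2  -27.48   3.34] twist 0.2 len 289.0
  [0.  0.  8.5] twist -0.0 len 85.0
```

Call:
play_rows(
  steps=[
    {"dp": [-0.5, -2, 0], "twist": [0, 0, 0], "jaw": 1},
    {"dp": [-1.3, -5, 0], "twist": [0, 0, 0], "jaw": 1},
    {"dp": [-2.4, -8.5, 0], "twist": [0, 0, 0], "jaw": 1},
    {"dp": [-3.5, -12, 0], "twist": [0, 0, 0], "jaw": 1},
    {"dp": [-4.5, -15, 0], "twist": [0, 0, 0], "jaw": 1},
  ],
)

```text
clock: 21.4
tool_pos: [518.1, 21.5, 269.2]
tcp_rot: [0.121, 3.139, -0.0]
force: [0.6, 0.5, -1.4]
grip_width: 11.0
gripper_force: 60.8
```

Call:
play_rows(
  steps=[
    {"dp": [-1, -3, 1], "twist": [0, 0, 0], "jaw": 1},
    {"dp": [-2, -6.5, 2], "twist": [0, 0, 0], "jaw": 1},
    {"dp": [-3, -10, 3], "twist": [0, 0, 0], "jaw": 1},
    {"dp": [-3.6, -12, 3.3], "twist": [0, 0, 0], "jaw": 1},
    {"dp": [-3.7, -12.4, 3.3], "twist": [0, 0, 0], "jaw": 1},
  ],
)

```text
clock: 21.9
tool_pos: [545.3, -105.6, 235.3]
tcp_rot: [-0.125, -3.138, 0.0]
force: [-0.0, 0.8, -1.5]
grip_width: 11.0
gripper_force: 60.9
```

Call:
play_rows(
  steps=[
    {"dp": [0, 0, 0], "twist": [0, 0, 0], "jaw": 1},
    {"dp": [0, 0, 0], "twist": [0, 0, 0], "jaw": 1},
  ],
)

```text
clock: 22.1
tool_pos: [545.0, -102.7, 236.4]
tcp_rot: [-0.12, -3.139, -0.001]
force: [0.4, -0.1, -1.4]
grip_width: 11.4
gripper_force: 60.9
```

```bash
python3 - <<'E'
from h import *
go((546.6,-103.6,203,175.5),(546.6,-103.6,153,175.5))
s=snap('wrist','w7');X=wcloud(s)
c,sn=np.cos(np.radians(-4.5)),np.sin(np.radians(-4.5));x,y,z=np.moveaxis(X,-1,0);tx=x*c+y*sn;ty=-x*sn+y*c
k=(z>57)&(z<80)&(tx>490)&(tx<530)&(abs(ty)<140);h,e=np.histogram(ty[k],np.arange(-140,60,4));print(dict(zip(e[:-1].tolist(),h.tolist())))
k=(z>165)&(z<195)&(tx>490)&(tx<610)&(abs(ty+108)<20);print('b1',k.sum(),tx[k].min(),tx[k].max(),np.percentile(ty[k],[2,98]),z[k].max())
E
```

```text
t 22.1 p [ 545.  -102.7  236.4] h 175.61 tilt [-0.  0. -1.] q6 -14.0 F [ 0.4 -0.1 -1.4] w 11.4 gf 60.9
  [-0.16 -0.08  3.34] twist 0.1 len 33.0
  [0. 0. 5.] twist -0.0 len 50.0
{-140: 0, -136: 0, -132: 15, -128: 71, -124: 79, -120: 30, -116: 1, -112: 6, -108: 6, -104: 108, -100: 138, -96: 170, -92: 176, -88: 187, -84: 180, -80: 169, -76: 178, -72: 34, -68: 0, -64: 0, -60: 0, -56: 0, -52: 167, -48: 169, -44: 191, -40: 181, -36: 173, -32: 174, -28: 173, -24: 19, -20: 0, -16: 0, -12: 0, -8: 0, -4: 217, 0: 170, 4: 166, 8: 166, 12: 165, 16: 168, 20: 140, 24: 10, 28: 0, 32: 0, 36: 0, 40: 8, 44: 243, 48: 152, 52: 49}
b1 3069 502.98094863828646 591.5304296761033 [-113.21454929 -101.70052761] 183.86890320343852
```

Call:
play_rows(
  steps=[
    {"dp": [-0.15, -0.1, 0.5], "twist": [0, 0, 0], "jaw": 1},
    {"dp": [-0.15, -0.1, 1.5], "twist": [0, 0, 0], "jaw": 1},
    {"dp": [-0.15, -0.1, 2.5], "twist": [0, 0, 0], "jaw": 1},
    {"dp": [-0.15, -0.1, 3.5], "twist": [0, 0, 0], "jaw": 1},
    {"dp": [-0.15, -0.1, 4.5], "twist": [0, 0, 0], "jaw": 1},
  ],
)

```text
clock: 22.65
tool_pos: [546.1, -104.5, 190.1]
tcp_rot: [-0.121, -3.139, -0.0]
force: [-1.0, -0.1, -1.2]
grip_width: 11.1
gripper_force: 60.9
```

Call:
play_rows(
  steps=[
    {"dp": [0, 0, 1], "twist": [0, 0, 0], "jaw": 1},
    {"dp": [0, 0, 2], "twist": [0, 0, 0], "jaw": 1},
    {"dp": [0, 0, 2.9], "twist": [0, 0, 0], "jaw": 1},
    {"dp": [0, 0, 3.4], "twist": [0, 0, 0], "jaw": 1},
    {"dp": [0, 0, 3.5], "twist": [0, 0, 0], "jaw": 1},
  ],
)

```text
clock: 23.15
tool_pos: [546.6, -104.8, 156.3]
tcp_rot: [0.121, 3.139, -0.0]
force: [-1.9, -0.5, 6.8]
grip_width: 11.3
gripper_force: 62.0
```

```bash
python3 - <<'E'
from h import *
go((546.6,-104.2,153,175.5))
E
```

```text
t 23.1 p [ 546.6 -104.8  156.3] h 175.57 tilt [ 0. -0. -1.] q6 -14.0 F [-1.9 -0.5  6.8] w 11.3 gf 62.0
  [0.   0.06 0.33] twist 0.1 len 3.0
```

Call:
play_rows(
  steps=[
    {"dp": [0, 0, 0], "twist": [0, 0, 0], "jaw": 1},
    {"dp": [0, 0, 0], "twist": [0, 0, 0], "jaw": 0.6},
    {"dp": [0, 0, 0], "twist": [0, 0, 0], "jaw": 0.4},
    {"dp": [0, 0, 0], "twist": [0, 0, 0], "jaw": 0.3},
    {"dp": [0, 0, 0], "twist": [0, 0, 0], "jaw": 0.3},
  ],
)

```text
clock: 23.65
tool_pos: [546.5, -104.8, 156.4]
tcp_rot: [0.121, 3.139, -0.0]
force: [0.0, 0.9, 0.4]
grip_width: 29.9
gripper_force: 0.0
```

Call:
play_rows(
  steps=[
    {"dp": [0, 0, -2], "twist": [0, 0, 0], "jaw": 0.3},
    {"dp": [0, 0, -5], "twist": [0, 0, 0], "jaw": 0.3},
    {"dp": [0, 0, -8.5], "twist": [0, 0, 0], "jaw": 0.3},
    {"dp": [0, 0, -11.5], "twist": [0, 0, 0], "jaw": 0.3},
    {"dp": [0, 0, -14], "twist": [0, 0, 0], "jaw": 0.3},
  ],
)

```text
clock: 24.15
tool_pos: [546.7, -104.8, 298.2]
tcp_rot: [0.121, 3.138, -0.001]
force: [0.2, -0.5, 0.6]
grip_width: 30.1
gripper_force: 0.0
```

```bash
python3 - <<'E'
from h import *
go((464,300,280,172))
E
```

```text
t 24.1 p [ 546.7 -104.8  298.2] h 175.57 tilt [ 0.001 -0.    -1.   ] q6 -14.0 F [ 0.2 -0.5  0.6] w 30.1 gf 0.0
  [11.37 39.72  1.82] twist 3.6 len 414.0
```

Call:
play_rows(
  steps=[
    {"dp": [1, 3.5, 0], "twist": [0, 0, 0], "jaw": 0.15},
    {"dp": [2.2, 7.8, 0], "twist": [0, 0, 0], "jaw": 0.15},
    {"dp": [3.5, 12.2, 0], "twist": [0, 0, 0], "jaw": 0.15},
    {"dp": [4.8, 16.6, 0], "twist": [0, 0, 0], "jaw": 0.15},
    {"dp": [6, 21, 0], "twist": [0, 0, 0], "jaw": 0.15},
  ],
)

```text
clock: 24.65
tool_pos: [502.2, 110.9, 296.5]
tcp_rot: [0.122, 3.139, 0.0]
force: [0.8, 0.3, -0.0]
grip_width: 36.3
gripper_force: 0.0
```

Call:
play_rows(
  steps=[
    {"dp": [1.3, 4.5, 0], "twist": [0, 0, 0.7], "jaw": 0.15},
    {"dp": [2.6, 9, 0], "twist": [0, 0, 1.4], "jaw": 0.15},
    {"dp": [3.9, 13.5, 0.5], "twist": [0, 0, 2.1], "jaw": 0.15},
    {"dp": [4.9, 17, 1.2], "twist": [0, 0, 3], "jaw": 0.15},
    {"dp": [5.4, 18.7, 1.8], "twist": [0, 0, 3.6], "jaw": 0.15},
  ],
)

```text
clock: 25.15
tool_pos: [462.4, 302.8, 278.0]
tcp_rot: [-0.217, -3.134, -0.001]
force: [1.4, -0.2, 0.6]
grip_width: 36.2
gripper_force: 0.0
```

Call:
play_rows(
  steps=[
    {"dp": [0, 0, 1], "twist": [0, 0, 0], "jaw": 0.15},
    {"dp": [0, 0, 2.5], "twist": [0, 0, 0], "jaw": 0.15},
    {"dp": [0, 0, 3.5], "twist": [0, 0, 0], "jaw": 0.15},
    {"dp": [0, 0, 4], "twist": [0, 0, 0], "jaw": 0.15},
    {"dp": [0, 0, 4], "twist": [0, 0, 0], "jaw": 0.15},
  ],
)

```text
clock: 25.65
tool_pos: [463.3, 299.2, 237.8]
tcp_rot: [-0.221, -3.133, 0.001]
force: [-0.2, -0.6, -0.1]
grip_width: 36.0
gripper_force: 0.0
```

```bash
python3 - <<'E'
from b import *
s=snap('wrist');boards(wcloud(s),s['img'],(175,215))
go((464,300,185,172))
E
```

```text
4314 c 383.1 358.8 size 13 90 yaw -7.9 zmax 198.2
2978 c 463.6 300.5 size 12 90 yaw -7.9 zmax 197.9
t 25.7 p [463.6 299.4 238.4] h 171.93 tilt [-0. -0. -1.] q6 33.0 F [-0.2 -0.4  0.5] w 36.3 gf 0.0
  [-0.03  0.07  5.34] twist -0.1 len 53.0
```

Call:
play_rows(
  steps=[
    {"dp": [0, 0.1, 1], "twist": [0, 0, 0], "jaw": 0.15},
    {"dp": [0, 0.1, 2.5], "twist": [0, 0, 0], "jaw": 0.15},
    {"dp": [0, 0.1, 4], "twist": [0, 0, 0], "jaw": 0.15},
    {"dp": [0, 0.1, 5], "twist": [0, 0, 0], "jaw": 0.15},
    {"dp": [0, 0.1, 5.3], "twist": [0, 0, 0], "jaw": 0.15},
  ],
)

```text
clock: 26.2
tool_pos: [463.1, 300.6, 184.2]
tcp_rot: [-0.22, -3.133, 0.001]
force: [-1.3, -0.5, -0.0]
grip_width: 36.7
gripper_force: 0.0
```

Call:
play_rows(
  steps=[
    {"dp": [0, 0, 0], "twist": [0, 0, 0], "jaw": 0.4},
    {"dp": [0, 0, 0], "twist": [0, 0, 0], "jaw": 0.6},
    {"dp": [0, 0, 0], "twist": [0, 0, 0], "jaw": 0.9},
    {"dp": [0, 0, 0], "twist": [0, 0, 0], "jaw": 1},
    {"dp": [0, 0, 0], "twist": [0, 0, 0], "jaw": 1},
  ],
)

```text
clock: 26.7
tool_pos: [464.1, 301.2, 186.0]
tcp_rot: [0.22, 3.133, 0.001]
force: [0.3, 0.8, 4.3]
grip_width: 11.1
gripper_force: 60.8
```

Call:
play_rows(
  steps=[
    {"dp": [0, 0, -0.7], "twist": [0, 0, 0], "jaw": 1},
    {"dp": [0, 0, -1.4], "twist": [0, 0, 0], "jaw": 1},
    {"dp": [0, 0, -1.9], "twist": [0, 0, 0], "jaw": 1},
    {"dp": [0, 0, -1.9], "twist": [0, 0, 0], "jaw": 1},
  ],
)

```text
clock: 27.1
tool_pos: [464.0, 301.1, 205.2]
tcp_rot: [0.22, 3.133, 0.001]
force: [-1.0, 0.3, -1.3]
grip_width: 10.8
gripper_force: 60.2
```

Call:
play_rows(
  steps=[
    {"dp": [0.5, -0.9, 0], "twist": [0, 0, 0], "jaw": 1},
    {"dp": [1.4, -2.6, 0], "twist": [0, 0, 0], "jaw": 1},
    {"dp": [2.4, -4.5, 0], "twist": [0, 0, 0], "jaw": 1},
    {"dp": [3.3, -6.2, 0], "twist": [0, 0, 0], "jaw": 1},
    {"dp": [3.8, -7.0, 0], "twist": [0, 0, 0], "jaw": 1},
  ],
)

```text
clock: 27.6
tool_pos: [414.5, 235.4, 204.0]
tcp_rot: [-0.221, -3.133, 0.001]
force: [0.2, 0.1, -1.0]
grip_width: 11.3
gripper_force: 60.1
```

Call:
play_rows(
  steps=[
    {"dp": [0, 0, -1], "twist": [0, 0, 0], "jaw": 1},
    {"dp": [0, 0, -2.5], "twist": [0, 0, 0], "jaw": 1},
    {"dp": [0, 0, -4.5], "twist": [0, 0, -1], "jaw": 1},
    {"dp": [0, 0, -6], "twist": [0, 0, -2.5], "jaw": 1},
    {"dp": [0, 0, -6.5], "twist": [0, 0, -3.6], "jaw": 1},
  ],
)

```text
clock: 28.1
tool_pos: [417.4, 237.7, 271.3]
tcp_rot: [0.119, 3.136, 0.002]
force: [0.3, -0.4, -1.0]
grip_width: 10.7
gripper_force: 60.2
```

```bash
python3 - <<'E'
from h import *
go((550.2,-56.7,245,175.5),(550.2,-56.7,164,175.5))
E
```

```text
t 28.1 p [417.4 237.7 271.3] h 175.65 tilt [ 0.003  0.001 -1.   ] q6 25.0 F [ 0.3 -0.4 -1. ] w 10.7 gf 60.2
  [-15.47 -28.35   2.63] twist 0.1 len 324.0
  [0.  0.  8.1] twist -0.0 len 81.0
```

Call:
play_rows(
  steps=[
    {"dp": [-1, -2, 0], "twist": [0, 0, 0], "jaw": 1},
    {"dp": [-2.8, -5.2, 0], "twist": [0, 0, 0], "jaw": 1},
    {"dp": [-4.8, -8.8, 0], "twist": [0, 0, 0], "jaw": 1},
    {"dp": [-6.8, -12.4, 0], "twist": [0, 0, 0], "jaw": 1},
    {"dp": [-8.8, -16, 0], "twist": [0, 0, 0], "jaw": 1},
  ],
)

```text
clock: 28.6
tool_pos: [492.3, 69.3, 269.2]
tcp_rot: [0.12, 3.139, 0.0]
force: [0.2, 0.5, -0.7]
grip_width: 11.0
gripper_force: 60.2
```

Call:
play_rows(
  steps=[
    {"dp": [-1.8, -3.4, 0.5], "twist": [0, 0, 0], "jaw": 1},
    {"dp": [-3.6, -6.8, 1.2], "twist": [0, 0, 0], "jaw": 1},
    {"dp": [-5.3, -9.9, 2], "twist": [0, 0, 0], "jaw": 1},
    {"dp": [-6.4, -11.8, 2.6], "twist": [0, 0, 0], "jaw": 1},
    {"dp": [-6.7, -12.3, 2.6], "twist": [0, 0, 0], "jaw": 1},
  ],
)

```text
clock: 29.1
tool_pos: [549.5, -59.1, 242.0]
tcp_rot: [-0.125, -3.138, -0.0]
force: [-0.1, 1.1, -2.1]
grip_width: 11.0
gripper_force: 60.1
```

Call:
play_rows(
  steps=[
    {"dp": [0, 0, 0], "twist": [0, 0, 0], "jaw": 1},
    {"dp": [0, 0, 0], "twist": [0, 0, 0], "jaw": 1},
  ],
)

```text
clock: 29.3
tool_pos: [548.7, -56.3, 243.5]
tcp_rot: [-0.12, -3.139, -0.001]
force: [0.2, -0.4, -2.1]
grip_width: 11.0
gripper_force: 60.1
```

```bash
cat > sl.py <<'E'
from h import *
def slots():
    s=snap('wrist');X=wcloud(s)
    c,sn=np.cos(np.radians(-4.5)),np.sin(np.radians(-4.5));x,y,z=np.moveaxis(X,-1,0);tx=x*c+y*sn;ty=-x*sn+y*c
    k=(z>57)&(z<80)&(tx>490)&(tx<530)&(abs(ty)<140);h,e=np.histogram(ty[k],np.arange(-140,60,2));print({a:b for a,b in zip(e[:-1].tolist(),h.tolist()) if b<60 and a>-80})
    for t0 in(-108,-60.5,-13,35):
        k=(z>145)&(z<205)&(tx>490)&(tx<610)&(abs(ty-t0)<12)
        if k.sum()>100: print('b',t0,k.sum(),tx[k].min().round(),tx[k].max().round(),np.percentile(ty[k],[2,98]).round(1),z[k].max().round())
E
python3 - <<'E'
from sl import *
go((550.2,-56.7,164,175.5));slots()
E
```

```text
t 29.3 p [548.7 -56.3 243.5] h 175.61 tilt [-0.  0. -1.] q6 -9.0 F [ 0.2 -0.4 -2.1] w 11.0 gf 60.1
  [-0.16 -0.03  7.95] twist 0.1 len 80.0
{-70: 0, -68: 3, -66: 7, -64: 6, -62: 3, -60: 5, -58: 36, -56: 16, -54: 1, -52: 45, -24: 36, -22: 0, -20: 0, -18: 0, -16: 0, -14: 0, -12: 0, -10: 0, -8: 0, -6: 0, -4: 58, 24: 19, 26: 0, 28: 0, 30: 0, 32: 0, 34: 0, 36: 0, 38: 0, 40: 0, 42: 0, 54: 10, 56: 0}
b -108 4316 502.0 592.0 [-115.8 -104. ] 184.0
b -60.5 2304 518.0 607.0 [-67.1 -55.1] 164.0
b -13 286 503.0 505.0 [-18.9  -7.6] 205.0
```

Call:
play_rows(
  steps=[
    {"dp": [-0.15, -0.05, 0.5], "twist": [0, 0, 0], "jaw": 1},
    {"dp": [-0.15, -0.05, 1.5], "twist": [0, 0, 0], "jaw": 1},
    {"dp": [-0.15, -0.05, 2.5], "twist": [0, 0, 0], "jaw": 1},
    {"dp": [-0.15, -0.05, 3.5], "twist": [0, 0, 0], "jaw": 1},
    {"dp": [-0.15, -0.05, 4.5], "twist": [0, 0, 0], "jaw": 1},
  ],
)

```text
clock: 29.85
tool_pos: [550.0, -57.7, 197.1]
tcp_rot: [-0.121, -3.139, -0.0]
force: [-0.2, 0.1, -1.7]
grip_width: 11.4
gripper_force: 60.2
```

Call:
play_rows(
  steps=[
    {"dp": [0, 0, 1], "twist": [0, 0, 0], "jaw": 1},
    {"dp": [0, 0, 2], "twist": [0, 0, 0], "jaw": 1},
    {"dp": [0, 0, 2.7], "twist": [0, 0, 0], "jaw": 1},
    {"dp": [0, 0, 3.1], "twist": [0, 0, 0], "jaw": 1},
    {"dp": [0, 0, 3.2], "twist": [0, 0, 0], "jaw": 1},
  ],
)

```text
clock: 30.35
tool_pos: [550.2, -57.8, 165.9]
tcp_rot: [-0.121, -3.139, -0.0]
force: [-0.6, 0.5, -1.7]
grip_width: 11.4
gripper_force: 60.2
```

```bash
python3 - <<'E'
from h import *
go((550.2,-56.8,164,175.5))
E
```

```text
t 30.4 p [550.2 -57.8 165.9] h 175.57 tilt [-0.  0. -1.] q6 -9.0 F [-0.6  0.5 -1.7] w 11.4 gf 60.2
  [0.   0.1  0.19] twist 0.1 len 2.0
```

Call:
play_rows(
  steps=[
    {"dp": [0, 0, 0.2], "twist": [0, 0, 0], "jaw": 1},
    {"dp": [0, 0, 0.2], "twist": [0, 0, 0], "jaw": 0.6},
    {"dp": [0, 0, 0.2], "twist": [0, 0, 0], "jaw": 0.4},
    {"dp": [0, 0, 0.2], "twist": [0, 0, 0], "jaw": 0.3},
    {"dp": [0, 0, 0.2], "twist": [0, 0, 0], "jaw": 0.3},
  ],
)

```text
clock: 30.85
tool_pos: [550.5, -57.9, 164.5]
tcp_rot: [0.121, 3.139, -0.0]
force: [0.1, -0.5, 0.6]
grip_width: 29.5
gripper_force: 0.0
```

Call:
play_rows(
  steps=[
    {"dp": [0, 0, -2], "twist": [0, 0, 0], "jaw": 0.3},
    {"dp": [0, 0, -5], "twist": [0, 0, 0], "jaw": 0.3},
    {"dp": [0, 0, -8.5], "twist": [0, 0, 0], "jaw": 0.3},
    {"dp": [0, 0, -11.5], "twist": [0, 0, 0], "jaw": 0.3},
    {"dp": [0, 0, -13.4], "twist": [0, 0, 0], "jaw": 0.3},
  ],
)

```text
clock: 31.35
tool_pos: [550.9, -58.0, 300.9]
tcp_rot: [0.121, 3.136, -0.001]
force: [0.6, 0.3, -0.0]
grip_width: 29.9
gripper_force: 0.0
```

```bash
python3 - <<'E'
from sl import *
go((383.4,358.9,280,172));slots()
E
```

```text
t 31.4 p [550.9 -58.  300.9] h 175.57 tilt [ 0.003 -0.001 -1.   ] q6 -9.0 F [ 0.6  0.3 -0. ] w 29.9 gf 0.0
  [19.92 40.27  2.09] twist 3.6 len 450.0
{-78: 45, -76: 52, -74: 59, -72: 26, -70: 0, -68: 1, -66: 3, -64: 3, -62: 4, -60: 3, -58: 18, -56: 1, -54: 0, -52: 35, -50: 52, -48: 54, -42: 43, -34: 40, -26: 50, -24: 19, -22: 0, -20: 2, -18: 2, -16: 4, -14: 4, -12: 4, -10: 1, -8: 0, -6: 0, -2: 54, 0: 51, 6: 53, 8: 52, 14: 53, 16: 57, 22: 43, 24: 15, 26: 0, 28: 0, 30: 0, 32: 0, 34: 0, 36: 0, 38: 0, 40: 0, 42: 10, 50: 56, 52: 49, 54: 11, 56: 0}
b -108 2654 502.0 593.0 [-116.7 -104.7] 185.0
b -60.5 1403 518.0 604.0 [-67.1 -55.1] 164.0
b -13 1485 503.0 594.0 [-20.5  -8.9] 174.0
```

Call:
play_rows(
  steps=[
    {"dp": [1.8, 3.6, 0], "twist": [0, 0, 0], "jaw": 0.15},
    {"dp": [3.8, 7.7, 0], "twist": [0, 0, 0], "jaw": 0.15},
    {"dp": [5.9, 11.9, 0], "twist": [0, 0, 0], "jaw": 0.15},
    {"dp": [8, 16.1, 0], "twist": [0, 0, 0], "jaw": 0.15},
    {"dp": [10.1, 20.3, 0], "twist": [0, 0, 0], "jaw": 0.15},
  ],
)

```text
clock: 31.9
tool_pos: [464.3, 153.8, 298.2]
tcp_rot: [0.122, 3.139, 0.0]
force: [-0.1, 0.9, 0.3]
grip_width: 36.4
gripper_force: 0.0
```

Call:
play_rows(
  steps=[
    {"dp": [2.1, 4.2, 0], "twist": [0, 0, 0.7], "jaw": 0.15},
    {"dp": [4.2, 8.4, 0], "twist": [0, 0, 1.4], "jaw": 0.15},
    {"dp": [6.3, 12.6, 0.5], "twist": [0, 0, 2.1], "jaw": 0.15},
    {"dp": [8.3, 16.8, 1.2], "twist": [0, 0, 3], "jaw": 0.15},
    {"dp": [9.8, 19.9, 1.8], "twist": [0, 0, 3.6], "jaw": 0.15},
  ],
)

```text
clock: 32.4
tool_pos: [381.5, 360.6, 279.9]
tcp_rot: [-0.219, -3.134, -0.001]
force: [1.0, -0.6, -0.6]
grip_width: 36.4
gripper_force: 0.0
```

Call:
play_rows(
  steps=[
    {"dp": [0, 0, 1], "twist": [0, 0, 0], "jaw": 0.15},
    {"dp": [0, 0, 2.5], "twist": [0, 0, 0], "jaw": 0.15},
    {"dp": [0, 0, 3.5], "twist": [0, 0, 0], "jaw": 0.15},
    {"dp": [0, 0, 4], "twist": [0, 0, 0], "jaw": 0.15},
    {"dp": [0, 0, 4], "twist": [0, 0, 0], "jaw": 0.15},
  ],
)

```text
clock: 32.9
tool_pos: [382.9, 357.6, 239.8]
tcp_rot: [-0.221, -3.133, 0.001]
force: [-0.3, 0.3, 0.3]
grip_width: 36.3
gripper_force: 0.0
```

```bash
python3 - <<'E'
from b import *
s=snap('wrist');boards(wcloud(s),s['img'],(175,215))
go((383.2,358.9,185,172))
E
```

```text
2974 c 382.7 359.4 size 12 90 yaw -8.5 zmax 197.7
t 33.0 p [383.2 357.9 240.4] h 171.93 tilt [-0. -0. -1.] q6 43.0 F [-0.1  0.5  0.7] w 36.0 gf 0.0
  [0.01 0.1  5.54] twist -0.1 len 55.0
```

Call:
play_rows(
  steps=[
    {"dp": [0, 0.1, 1], "twist": [0, 0, 0], "jaw": 0.15},
    {"dp": [0, 0.1, 2.5], "twist": [0, 0, 0], "jaw": 0.15},
    {"dp": [0, 0.1, 4], "twist": [0, 0, 0], "jaw": 0.15},
    {"dp": [0, 0.1, 5.2], "twist": [0, 0, 0], "jaw": 0.15},
    {"dp": [0, 0.1, 5.5], "twist": [0, 0, 0], "jaw": 0.15},
  ],
)

```text
clock: 33.45
tool_pos: [382.6, 358.8, 184.0]
tcp_rot: [-0.22, -3.132, 0.002]
force: [-0.8, -0.5, -0.5]
grip_width: 36.2
gripper_force: 0.0
```

Call:
play_rows(
  steps=[
    {"dp": [0, 0, 0], "twist": [0, 0, 0], "jaw": 0.4},
    {"dp": [0, 0, 0], "twist": [0, 0, 0], "jaw": 0.6},
    {"dp": [0, 0, 0], "twist": [0, 0, 0], "jaw": 0.9},
    {"dp": [0, 0, 0], "twist": [0, 0, 0], "jaw": 1},
    {"dp": [0, 0, 0], "twist": [0, 0, 0], "jaw": 1},
  ],
)

```text
clock: 33.95
tool_pos: [383.6, 359.6, 186.0]
tcp_rot: [0.22, 3.133, 0.001]
force: [1.2, -0.6, 4.4]
grip_width: 10.4
gripper_force: 60.9
```

Call:
play_rows(
  steps=[
    {"dp": [0, 0, -0.7], "twist": [0, 0, 0], "jaw": 1},
    {"dp": [0, 0, -1.4], "twist": [0, 0, 0], "jaw": 1},
    {"dp": [0, 0, -1.9], "twist": [0, 0, 0], "jaw": 1},
    {"dp": [0, 0, -1.9], "twist": [0, 0, 0], "jaw": 1},
  ],
)

```text
clock: 34.35
tool_pos: [383.4, 359.6, 205.2]
tcp_rot: [0.22, 3.133, 0.001]
force: [0.2, 1.0, -1.0]
grip_width: 11.3
gripper_force: 60.1
```

Call:
play_rows(
  steps=[
    {"dp": [0.5, -0.9, 0], "twist": [0, 0, 0], "jaw": 1},
    {"dp": [1.4, -2.6, 0], "twist": [0, 0, 0], "jaw": 1},
    {"dp": [2.4, -4.5, 0], "twist": [0, 0, 0], "jaw": 1},
    {"dp": [3.3, -6.2, 0], "twist": [0, 0, 0], "jaw": 1},
    {"dp": [3.8, -7.0, 0], "twist": [0, 0, 0], "jaw": 1},
  ],
)

```text
clock: 34.85
tool_pos: [334.0, 293.6, 203.9]
tcp_rot: [-0.22, -3.133, 0.002]
force: [0.0, -0.4, -0.8]
grip_width: 10.9
gripper_force: 60.1
```

Call:
play_rows(
  steps=[
    {"dp": [0, 0, -1], "twist": [0, 0, 0], "jaw": 1},
    {"dp": [0, 0, -2.5], "twist": [0, 0, 0], "jaw": 1},
    {"dp": [0, 0, -5], "twist": [0, 0, -1], "jaw": 1},
    {"dp": [0, 0, -7], "twist": [0, 0, -2.5], "jaw": 1},
    {"dp": [0, 0, -7.5], "twist": [0, 0, -3.6], "jaw": 1},
  ],
)

```text
clock: 35.35
tool_pos: [337.1, 296.4, 281.8]
tcp_rot: [0.119, 3.136, 0.004]
force: [0.6, 0.3, -2.0]
grip_width: 11.2
gripper_force: 60.1
```

```bash
python3 - <<'E'
from h import *
go((554,-9.2,265,175.5),(554,-9.2,184,175.5))
E
```

```text
t 35.4 p [337.1 296.4 281.8] h 175.64 tilt [ 0.004  0.002 -1.   ] q6 36.0 F [ 0.6  0.3 -2. ] w 11.2 gf 60.1
  [-23.95 -28.83   1.68] twist 0.1 len 375.0
  [0.  0.  8.1] twist -0.0 len 81.0
```

Call:
play_rows(
  steps=[
    {"dp": [-1.5, -1.8, 0], "twist": [0, 0, 0], "jaw": 1},
    {"dp": [-4, -4.8, 0], "twist": [0, 0, 0], "jaw": 1},
    {"dp": [-6.8, -8.2, 0], "twist": [0, 0, 0], "jaw": 1},
    {"dp": [-9.6, -11.6, 0], "twist": [0, 0, 0], "jaw": 1},
    {"dp": [-12.4, -15, 0], "twist": [0, 0, 0], "jaw": 1},
  ],
)

```text
clock: 35.85
tool_pos: [448.7, 134.9, 279.0]
tcp_rot: [0.12, 3.139, 0.0]
force: [0.6, 1.0, -2.2]
grip_width: 10.9
gripper_force: 60.0
```

Call:
play_rows(
  steps=[
    {"dp": [-2.8, -3.4, 0.3], "twist": [0, 0, 0], "jaw": 1},
    {"dp": [-5.6, -6.8, 0.6], "twist": [0, 0, 0], "jaw": 1},
    {"dp": [-8.4, -10.2, 1], "twist": [0, 0, 0], "jaw": 1},
    {"dp": [-10.8, -13, 1.4], "twist": [0, 0, 0], "jaw": 1},
    {"dp": [-11.6, -13.8, 1.6], "twist": [0, 0, 0], "jaw": 1},
  ],
)

```text
clock: 36.35
tool_pos: [554.6, -13.3, 262.0]
tcp_rot: [-0.126, -3.139, 0.001]
force: [-0.0, 0.8, -1.9]
grip_width: 10.8
gripper_force: 60.1
```

Call:
play_rows(
  steps=[
    {"dp": [0, 0, 0], "twist": [0, 0, 0], "jaw": 1},
    {"dp": [0, 0, 0], "twist": [0, 0, 0], "jaw": 1},
    {"dp": [0, 0, 0], "twist": [0, 0, 0], "jaw": 1},
  ],
)

```text
clock: 36.65
tool_pos: [552.2, -9.2, 263.4]
tcp_rot: [-0.119, -3.139, -0.0]
force: [-0.7, 0.1, -0.7]
grip_width: 11.1
gripper_force: 60.0
```

```bash
python3 - <<'E'
from sl import *
go((554,-9.2,184,175.5));slots()
E
```

```text
t 36.6 p [552.2  -9.2 263.4] h 175.65 tilt [-0.  0. -1.] q6 -4.0 F [-0.7  0.1 -0.7] w 11.1 gf 60.0
  [-0.18  0.01  7.94] twist 0.1 len 79.0
{-78: 53, -76: 52, -70: 0, -68: 1, -66: 4, -64: 2, -62: 4, -60: 6, -58: 48, -56: 21, -54: 0, -52: 30, -46: 45, -44: 43, -42: 41, -40: 42, -38: 37, -36: 33, -34: 33, -32: 30, -30: 31, -28: 27, -26: 38, -24: 23, -22: 0, -20: 2, -18: 4, -16: 3, -14: 4, -12: 7, -8: 0, -6: 0, -4: 42, 24: 27, 26: 0, 28: 0, 30: 0, 32: 0, 34: 0, 36: 0, 38: 0, 40: 0, 42: 0, 44: 41, 54: 29, 56: 0}
b -108 3514 503.0 593.0 [-109.6  -98.7] 184.0
b -60.5 2076 518.0 608.0 [-66.6 -54.8] 164.0
b -13 2498 503.0 594.0 [-19.7  -8.1] 174.0
b 35 200 502.0 504.0 [28.7 39.8] 204.0
```

Call:
play_rows(
  steps=[
    {"dp": [-0.15, 0, 0.5], "twist": [0, 0, 0], "jaw": 1},
    {"dp": [-0.15, 0, 1.5], "twist": [0, 0, 0], "jaw": 1},
    {"dp": [-0.15, 0, 2.5], "twist": [0, 0, 0], "jaw": 1},
    {"dp": [-0.15, 0, 3.5], "twist": [0, 0, 0], "jaw": 1},
    {"dp": [-0.15, 0, 4.5], "twist": [0, 0, 0], "jaw": 1},
  ],
)

```text
clock: 37.2
tool_pos: [553.9, -10.4, 217.1]
tcp_rot: [-0.121, -3.138, -0.0]
force: [0.2, -0.3, -2.0]
grip_width: 11.0
gripper_force: 60.0
```

Call:
play_rows(
  steps=[
    {"dp": [0, 0, 1], "twist": [0, 0, 0], "jaw": 1},
    {"dp": [0, 0, 2], "twist": [0, 0, 0], "jaw": 1},
    {"dp": [0, 0, 2.7], "twist": [0, 0, 0], "jaw": 1},
    {"dp": [0, 0, 3.1], "twist": [0, 0, 0], "jaw": 1},
    {"dp": [0, 0, 3.2], "twist": [0, 0, 0], "jaw": 1},
  ],
)

```text
clock: 37.7
tool_pos: [554.1, -10.5, 185.9]
tcp_rot: [-0.121, -3.139, -0.0]
force: [-0.8, 0.6, -1.3]
grip_width: 11.0
gripper_force: 60.0
```

```bash
python3 - <<'E'
from h import *
go((554,-9.2,184,175.5))
E
```

```text
t 37.7 p [554.1 -10.5 185.9] h 175.57 tilt [-0.  0. -1.] q6 -4.0 F [-0.8  0.6 -1.3] w 11.0 gf 60.0
  [0.02 0.13 0.19] twist 0.1 len 2.0
```

Call:
play_rows(
  steps=[
    {"dp": [0, 0.05, 0.2], "twist": [0, 0, 0], "jaw": 1},
    {"dp": [0, 0.05, 0.2], "twist": [0, 0, 0], "jaw": 0.6},
    {"dp": [0, 0.05, 0.2], "twist": [0, 0, 0], "jaw": 0.4},
    {"dp": [0, 0.05, 0.2], "twist": [0, 0, 0], "jaw": 0.3},
    {"dp": [0, 0.05, 0.2], "twist": [0, 0, 0], "jaw": 0.3},
  ],
)

```text
clock: 38.2
tool_pos: [554.4, -10.0, 184.6]
tcp_rot: [0.121, 3.139, -0.0]
force: [-0.3, 0.2, 0.4]
grip_width: 30.0
gripper_force: 0.0
```

Call:
play_rows(
  steps=[
    {"dp": [0, 0, -2], "twist": [0, 0, 0], "jaw": 0.3},
    {"dp": [0, 0, -5], "twist": [0, 0, 0], "jaw": 0.3},
    {"dp": [0, 0, -8], "twist": [0, 0, 0], "jaw": 0.3},
    {"dp": [0, 0, -10], "twist": [0, 0, 0], "jaw": 0.3},
    {"dp": [0, 0, -10.5], "twist": [0, 0, 0], "jaw": 0.3},
  ],
)

```text
clock: 38.7
tool_pos: [555.4, -10.1, 291.7]
tcp_rot: [0.121, 3.135, -0.001]
force: [0.1, -0.4, 0.4]
grip_width: 30.1
gripper_force: 0.0
```

```bash
python3 - <<'E'
from sl import *
slots();s=snap('wrist','w8')
go((437.5,-72.2,260,85.3))
E
```

```text
{-78: 50, -76: 44, -74: 58, -72: 56, -70: 0, -68: 1, -66: 4, -64: 3, -62: 3, -60: 4, -58: 36, -56: 16, -54: 1, -52: 25, -50: 57, -46: 57, -44: 39, -42: 32, -40: 36, -38: 36, -36: 24, -34: 28, -32: 32, -30: 28, -28: 19, -26: 31, -24: 18, -22: 0, -20: 2, -18: 1, -16: 2, -14: 2, -12: 2, -10: 59, -8: 2, -6: 3, -4: 39, 0: 51, 10: 45, 20: 38, 24: 35, 26: 2, 28: 2, 30: 2, 32: 3, 34: 2, 36: 0, 38: 2, 40: 0, 42: 0, 44: 57, 50: 47, 54: 16, 56: 0}
b -108 2925 503.0 593.0 [-113.5 -102. ] 184.0
b -60.5 1695 519.0 609.0 [-66.8 -54.9] 164.0
b -13 1992 503.0 593.0 [-19.9  -8.1] 174.0
b 35 1925 503.0 593.0 [28.2 39.8] 194.0
t 38.8 p [554.6 -10.  289.6] h 175.57 tilt [ 0.001 -0.    -1.   ] q6 -4.0 F [-1.  -0.6 -0.4] w 29.8 gf 0.0
  [11.19 -7.1   2.96] twist 90.3 len 136.0
```

View pics/w8.png

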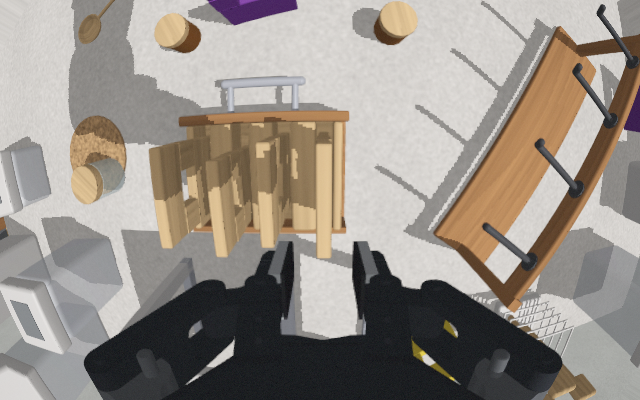

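All four boards stand in the slots (tops near (165,200), (218,200), (268,195) and (325,195)), all hooks are empty and the jar is on the mat at (87,185). Now the handle.

Call:
play_rows(
  steps=[
    {"dp": [2, -1.3, 0], "twist": [0, 0, 8], "jaw": 0.3},
    {"dp": [5, -3, 0], "twist": [0, 0, 16], "jaw": 0.3},
    {"dp": [8, -5, 0], "twist": [0, 0, 24], "jaw": 0.3},
    {"dp": [10.5, -6.6, 0], "twist": [0, 0, 32], "jaw": 0.3},
    {"dp": [11.3, -7.1, 0], "twist": [0, 0, 40], "jaw": 0.3},
  ],
)

```text
clock: 39.3
tool_pos: [433.2, -72.5, 287.9]
tcp_rot: [-1.197, -2.902, 0.001]
force: [0.5, -0.6, 0.3]
grip_width: 29.5
gripper_force: 0.0
```

Call:
play_rows(
  steps=[
    {"dp": [0, 0, 0.5], "twist": [0, 0, 8], "jaw": 0.3},
    {"dp": [0, 0, 1], "twist": [0, 0, 16], "jaw": 0.3},
    {"dp": [0, 0, 2], "twist": [0, 0, 24], "jaw": 0.3},
    {"dp": [0, 0, 3], "twist": [0, 0, 32], "jaw": 0.3},
    {"dp": [0, 0, 3], "twist": [0, 0, 40], "jaw": 0.3},
  ],
)

```text
clock: 39.8
tool_pos: [434.6, -71.6, 256.7]
tcp_rot: [-2.115, -2.318, 0.003]
force: [0.2, 0.8, 0.8]
grip_width: 29.9
gripper_force: 0.0
```

Call:
play_rows(
  steps=[
    {"dp": [0, 0, 2], "twist": [0, 0, 6], "jaw": 0.3},
    {"dp": [0, 0, 5], "twist": [0, 0, 10.2], "jaw": 0.3},
    {"dp": [0, 0, 8], "twist": [0, 0, 10.2], "jaw": 0.3},
    {"dp": [0, 0, 9], "twist": [0, 0, 10.2], "jaw": 0.3},
    {"dp": [0, 0, 9], "twist": [0, 0, 10.2], "jaw": 0.3},
  ],
)

```text
clock: 40.3
tool_pos: [434.6, -71.6, 167.7]
tcp_rot: [-2.306, -2.128, 0.003]
force: [0.6, -0.1, 0.7]
grip_width: 29.7
gripper_force: 0.0
```

```bash
python3 - <<'E'
from h import *
s=snap('wrist','w9');X=wcloud(s);hsv=cv2.cvtColor(s['img'],cv2.COLOR_RGB2HSV);x,y,z=np.moveaxis(X,-1,0)
H=(hsv[...,1]<60)&(x<455)&(x>420)&(y>-130)&(y<-20)&(z>42)&(z<64);q=X[H][:,:2]
vx,vy,a,b=cv2.fitLine(q.astype(np.float32),cv2.DIST_HUBER,0,.01,.01).ravel();l=(q-[a,b])@[vx,vy];m=(l.min()+l.max())/2
print(len(q),np.degrees(np.arctan2(vy,vx)),a+vx*m,b+vy*m,np.ptp(l))
go((437.5,-72.2,57,85.3))
E
```

```text
1826 85.83227 438.75250245738454 -71.71562315663397 99.9060997010788
t 40.4 p [435.6 -71.9 169. ] h 85.39 tilt [-0.002  0.001 -1.   ] q6 76.0 F [0.5 0.1 0.7] w 29.9 gf 0.0
  [-1.00e-02  1.90e-01  1.12e+01] twist 0.1 len 112.0
```

Call:
play_rows(
  steps=[
    {"dp": [0, 0.25, 2], "twist": [0, 0, 0], "jaw": 0.3},
    {"dp": [0, 0.25, 5], "twist": [0, 0, 0], "jaw": 0.3},
    {"dp": [0, 0.25, 8], "twist": [0, 0, 0], "jaw": 0.3},
    {"dp": [0, 0.25, 10.3], "twist": [0, 0, 0], "jaw": 0.3},
    {"dp": [0, 0.25, 11.2], "twist": [0, 0, 0], "jaw": 0.3},
  ],
)

```text
clock: 40.85
tool_pos: [438.5, -72.2, 56.7]
tcp_rot: [-2.309, -2.13, 0.001]
force: [0.6, -0.6, -0.6]
grip_width: 29.7
gripper_force: 0.0
```

Call:
play_rows(
  steps=[
    {"dp": [0, 0, 0], "twist": [0, 0, 0], "jaw": 0.5},
    {"dp": [0, 0, 0], "twist": [0, 0, 0], "jaw": 0.7},
    {"dp": [0, 0, 0], "twist": [0, 0, 0], "jaw": 1},
    {"dp": [0, 0, 0], "twist": [0, 0, 0], "jaw": 1},
    {"dp": [0, 0, 0], "twist": [0, 0, 0], "jaw": 1},
  ],
)

```text
clock: 41.35
tool_pos: [439.4, -72.5, 58.6]
tcp_rot: [2.308, 2.129, 0.002]
force: [-1.2, 0.2, 8.1]
grip_width: 8.6
gripper_force: 59.0
```

Call:
play_rows(
  steps=[
    {"dp": [0, 0.3, 0], "twist": [0, 0, 0], "jaw": 1},
    {"dp": [0, 0.9, 0], "twist": [0, 0, 0], "jaw": 1},
    {"dp": [0, 1.8, 0], "twist": [0, 0, 0], "jaw": 1},
    {"dp": [0, 2.8, 0], "twist": [0, 0, 0], "jaw": 1},
    {"dp": [0, 3.8, 0], "twist": [0, 0, 0], "jaw": 1},
  ],
)

```text
clock: 41.85
tool_pos: [477.3, -75.5, 58.6]
tcp_rot: [2.308, 2.129, 0.001]
force: [-2.5, 0.6, 7.8]
grip_width: 8.9
gripper_force: 59.0
```

```bash
python3 - <<'E'
from h import *
o=env.get_obs();p=o['tool_pos'];a=np.radians(-4.5)
go((p[0]+100*np.cos(a),p[1]+100*np.sin(a),p[2],None))
E
```

```text
t 41.9 p [477.3 -75.5  58.6] h 85.38 tilt [ 0.001 -0.001 -1.   ] q6 77.0 F [-2.5  0.6  7.8] w 8.9 gf 59.0
  [ 0.02 10.   -0.  ] twist -0.0 len 100.0
```

Call:
play_rows(
  steps=[
    {"dp": [0, 1, 0], "twist": [0, 0, 0], "jaw": 1},
    {"dp": [0, 2, 0], "twist": [0, 0, 0], "jaw": 1},
    {"dp": [0, 3, 0], "twist": [0, 0, 0], "jaw": 1},
    {"dp": [0, 4, 0], "twist": [0, 0, 0], "jaw": 1},
    {"dp": [0, 5, 0], "twist": [0, 0, 0], "jaw": 1},
  ],
)

```text
clock: 42.35
tool_pos: [527.1, -79.5, 58.6]
tcp_rot: [2.308, 2.129, 0.001]
force: [-2.3, 1.1, 7.0]
grip_width: 9.0
gripper_force: 59.0
```

Call:
play_rows(
  steps=[
    {"dp": [0, 1, 0], "twist": [0, 0, 0], "jaw": 1},
    {"dp": [0, 2, 0], "twist": [0, 0, 0], "jaw": 1},
    {"dp": [0, 3, 0], "twist": [0, 0, 0], "jaw": 1},
    {"dp": [0, 3.8, 0], "twist": [0, 0, 0], "jaw": 1},
    {"dp": [0, 4.5, 0], "twist": [0, 0, 0], "jaw": 1},
  ],
)

```text
clock: 42.85
tool_pos: [572.1, -83.0, 58.6]
tcp_rot: [2.308, 2.129, 0.002]
force: [-3.0, 1.5, 7.7]
grip_width: 8.7
gripper_force: 59.0
```

Call:
play_rows(
  steps=[
    {"dp": [0, 0.3, 0], "twist": [0, 0, 0], "jaw": 1},
    {"dp": [0, 0.5, 0], "twist": [0, 0, 0], "jaw": 1},
    {"dp": [0, 0.7, 0], "twist": [0, 0, 0], "jaw": 1},
    {"dp": [0, 0.7, 0], "twist": [0, 0, 0], "jaw": 1},
  ],
)

```text
clock: 43.25
tool_pos: [579.2, -83.6, 58.6]
tcp_rot: [2.308, 2.129, 0.002]
force: [0.1, 0.9, 5.6]
grip_width: 8.7
gripper_force: 59.3
```

Call:
play_rows(
  steps=[
    {"dp": [0, 0.3, 0], "twist": [0, 0, 0], "jaw": 1},
    {"dp": [0, 0.6, 0], "twist": [0, 0, 0], "jaw": 1},
    {"dp": [0, 0.8, 0], "twist": [0, 0, 0], "jaw": 1},
    {"dp": [0, 0.8, 0], "twist": [0, 0, 0], "jaw": 1},
  ],
)

```text
clock: 43.65
tool_pos: [587.2, -84.2, 58.6]
tcp_rot: [2.308, 2.129, 0.002]
force: [-0.8, 1.3, 5.7]
grip_width: 8.4
gripper_force: 59.3
```

Call:
play_rows(
  steps=[
    {"dp": [0, 0.2, 0], "twist": [0, 0, 0], "jaw": 1},
    {"dp": [0, 0.4, 0], "twist": [0, 0, 0], "jaw": 1},
    {"dp": [0, 0.4, 0], "twist": [0, 0, 0], "jaw": 1},
  ],
)

```text
clock: 43.95
tool_pos: [587.6, -84.2, 58.5]
tcp_rot: [-2.307, -2.128, 0.005]
force: [-15.0, 1.8, 19.9]
grip_width: 8.9
gripper_force: 60.8
```

Stop reached: travel is 150 mm. Release and rise.

Call:
play_rows(
  steps=[
    {"dp": [0, -0.2, 0], "twist": [0, 0, 0], "jaw": 1},
    {"dp": [0, -0.2, 0], "twist": [0, 0, 0], "jaw": 0.6},
    {"dp": [0, -0.3, 0], "twist": [0, 0, 0], "jaw": 0.4},
    {"dp": [0, -0.3, 0], "twist": [0, 0, 0], "jaw": 0.4},
    {"dp": [0, -0.3, 0], "twist": [0, 0, 0], "jaw": 0.4},
  ],
)

```text
clock: 44.45
tool_pos: [587.3, -84.3, 57.3]
tcp_rot: [2.309, 2.13, 0.0]
force: [0.8, -0.1, 0.4]
grip_width: 25.6
gripper_force: 0.0
```

Call:
play_rows(
  steps=[
    {"dp": [0, -0.3, -1.5], "twist": [0, 0, 0], "jaw": 0.4},
    {"dp": [0, -0.3, -4], "twist": [0, 0, 0], "jaw": 0.4},
    {"dp": [0, -0.3, -6], "twist": [0, 0, 0], "jaw": 0.4},
    {"dp": [0, -2, -8], "twist": [0, 0, 0], "jaw": 0.4},
    {"dp": [0, -5, -10], "twist": [0, 0, 0], "jaw": 0.4},
  ],
)

```text
clock: 44.95
tool_pos: [538.1, -80.5, 159.1]
tcp_rot: [2.308, 2.129, 0.002]
force: [0.5, -0.5, 0.3]
grip_width: 25.9
gripper_force: 0.0
```

Call:
play_rows(
  steps=[
    {"dp": [0, -4, -3], "twist": [0, 0, 0], "jaw": 0.4},
    {"dp": [0, -8, -6], "twist": [0, 0, 0], "jaw": 0.4},
    {"dp": [0, -11, -9], "twist": [0, 0, 0], "jaw": 0.4},
    {"dp": [0, -12, -10], "twist": [0, 0, 0], "jaw": 0.4},
    {"dp": [0, -12, -10], "twist": [0, 0, 0], "jaw": 0.4},
  ],
)

```text
clock: 45.45
tool_pos: [417.8, -70.8, 259.4]
tcp_rot: [2.307, 2.127, 0.003]
force: [-0.2, 0.2, -0.7]
grip_width: 25.5
gripper_force: 0.0
```

```bash
python3 - <<'E'
from h import *
go();w=snap('wrist');cv2.imwrite('pics/wf.png',w['img'][:,:,::-1])
X=wcloud(w);hsv=cv2.cvtColor(w['img'],cv2.COLOR_RGB2HSV);x,y,z=np.moveaxis(X,-1,0)
H=(hsv[...,1]<60)&(x<605)&(x>570)&(y>-145)&(y<-30)&(z>42)&(z<64);print('handle',H.sum(),X[H].mean(0))
t=snap('top');Y=cloud(t);hsv=cv2.cvtColor(t['img'],cv2.COLOR_RGB2HSV);x,y,z=np.moveaxis(Y,-1,0)
J=(hsv[...,1]>60)&(hsv[...,0]<25)&(z>62)&(z<95)&(x>400)&(x<580)&(y>-480)&(y<-270)
v,u=np.nonzero(J);print('jar',len(u),ray(t,u.mean(),v.mean(),78) if len(u) else '')
E
```

```text
t 45.5 p [417.8 -70.8 259.4] h 85.35 tilt [ 0.004 -0.001 -1.   ] q6 75.0 F [-0.2  0.2 -0.7] w 25.5 gf 0.0
handle 860 [587.21539397 -83.30495107  55.63240789]
jar 174 [ 529.68753021 -339.9458951    78.        ]
```

View pics/wf.png

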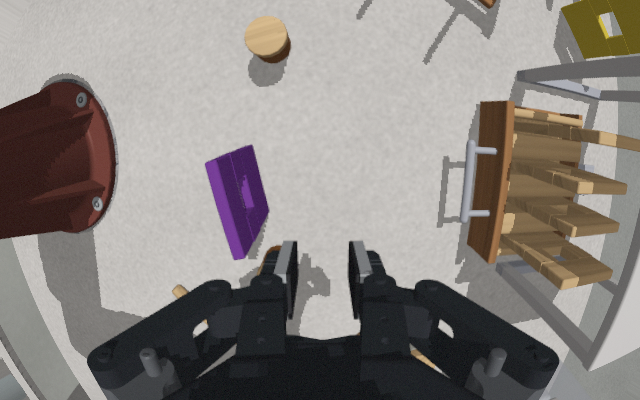

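The wrist view shows the tray home, with the handle at (468,180) and the boards standing. The jar was knocked to about (530,-340), partly off the mat, so I'll put it back.

Call:
play_rows(
  steps=[
    {"dp": [-2, 1, 0], "twist": [0, 0, 0], "jaw": -1},
    {"dp": [-5, 2.5, 0], "twist": [0, 0, 0], "jaw": -1},
    {"dp": [-8, 4, 0], "twist": [0, 0, 0], "jaw": -1},
    {"dp": [-11, 5.5, 0], "twist": [0, 0, 0], "jaw": -1},
    {"dp": [-13, 6.7, 0], "twist": [0, 0, 0], "jaw": -1},
  ],
)

```text
clock: 46.05
tool_pos: [475.1, -207.6, 255.2]
tcp_rot: [-2.309, -2.128, 0.001]
force: [0.1, 0.5, -0.3]
grip_width: 85.3
gripper_force: 0.0
```

Call:
play_rows(
  steps=[
    {"dp": [-3, 1.5, 0], "twist": [0, 0, 0], "jaw": -1},
    {"dp": [-6, 3, 0], "twist": [0, 0, 0], "jaw": -1},
    {"dp": [-9, 4.6, 0], "twist": [0, 0, 0], "jaw": -1},
    {"dp": [-9, 4.6, 0], "twist": [0, 0, 0], "jaw": -1},
    {"dp": [-9, 4.6, 0], "twist": [0, 0, 0], "jaw": -1},
  ],
)

```text
clock: 46.55
tool_pos: [512.7, -299.2, 254.9]
tcp_rot: [-2.308, -2.127, 0.001]
force: [0.3, -0.2, 0.3]
grip_width: 85.8
gripper_force: 0.0
```

```bash
python3 - <<'E'
from h import *
for nm in('wrist','side','top'):
    t=snap(nm);Y=wcloud(t) if nm=='wrist' else cloud(t);hsv=cv2.cvtColor(t['img'],cv2.COLOR_RGB2HSV);x,y,z=np.moveaxis(Y,-1,0)
    J=(hsv[...,1]>60)&(hsv[...,0]<25)&(z>68)&(z<90)&(x>420)&(x<600)&(y>-440)&(y<-270)
    P=Y[J];print(nm,J.sum(),P.mean(0).round(1) if len(P) else '',((P.min(0)+P.max(0))/2).round(1) if len(P) else '',P.max(0)-P.min(0) if len(P) else '')
    M=(hsv[...,1]>60)&(hsv[...,0]<25)&(abs(z-5)<8)&(x>400)&(x<590)&(y>-470)&(y<-270);P=Y[M]
    if len(P): print(' mat',(P.min(0)+P.max(0))/2,P.max(0)-P.min(0))
go((530,-340,150,None))
E
```

```text
wrist 2192 [ 529.2 -340.5   77.7] [ 529.3 -342.2   74.2] [54.36198912 54.6224385  12.49304238]
 mat [ 498.23468524 -373.29455686    5.92816359] [136.04639201 128.25360484  12.79941503]
side 219 [ 529.6 -345.7   76.6] [ 530.3 -343.5   76.1] [53.27313975 59.69387247 16.02719843]
 mat [ 495.59739315 -358.79512658    5.02818549] [130.08651527 160.683461    15.93785415]
top 45 [ 531.3 -323.1   78.1] [ 532.6 -323.9   76.8] [37.86128118 19.79966802 17.22229307]
 mat [ 503.06218135 -317.98880657    5.87138983] [27.76540716 17.46697863 11.71049429]
t 46.7 p [ 512.5 -298.   256.5] h 85.42 tilt [-0.001  0.001 -1.   ] q6 57.0 F [0.8 0.6 0.3] w 85.2 gf 0.0
  [-4.04  2.08 10.65] twist -0.0 len 116.0
```

Call:
play_rows(
  steps=[
    {"dp": [-2, 1, 0], "twist": [0, 0, 0], "jaw": -1},
    {"dp": [-4.1, 2, 2], "twist": [0, 0, 0], "jaw": -1},
    {"dp": [-4.15, 2.05, 5], "twist": [0, 0, 0], "jaw": -1},
    {"dp": [-4.15, 2.05, 8], "twist": [0, 0, 0], "jaw": -1},
    {"dp": [-4.15, 2.05, 10], "twist": [0, 0, 0], "jaw": -1},
  ],
)

```text
clock: 47.2
tool_pos: [529.0, -340.6, 155.3]
tcp_rot: [-2.307, -2.129, 0.0]
force: [-0.1, -0.1, -0.7]
grip_width: 85.1
gripper_force: 0.0
```

Call:
play_rows(
  steps=[
    {"dp": [0, 0, 2], "twist": [0, 0, 0], "jaw": -1},
    {"dp": [0, 0, 5], "twist": [0, 0, 0], "jaw": -1},
    {"dp": [0, 0, 8], "twist": [0, 0, 0], "jaw": -1},
    {"dp": [0, 0, 9.8], "twist": [0, 0, 0], "jaw": -1},
    {"dp": [0, 0, 10.1], "twist": [0, 0, 0], "jaw": -1},
  ],
)

```text
clock: 47.7
tool_pos: [528.4, -340.0, 54.2]
tcp_rot: [-2.305, -2.128, 0.001]
force: [-0.4, 0.4, -0.4]
grip_width: 85.4
gripper_force: 0.0
```

Call:
play_rows(
  steps=[
    {"dp": [0, 0, 0], "twist": [0, 0, 0], "jaw": -0.3},
    {"dp": [0, 0, 0], "twist": [0, 0, 0], "jaw": 0.3},
    {"dp": [0, 0, 0], "twist": [0, 0, 0], "jaw": 0.6},
    {"dp": [0, 0, 0], "twist": [0, 0, 0], "jaw": 0.6},
    {"dp": [0, 0, 0], "twist": [0, 0, 0], "jaw": 0.6},
  ],
)

```text
clock: 48.2
tool_pos: [530.6, -342.6, 58.1]
tcp_rot: [2.307, 2.128, 0.001]
force: [0.3, 1.3, 7.1]
grip_width: 55.1
gripper_force: 63.8
```

```bash
python3 - <<'E'
from h import *
z=env.get_obs()['tool_pos'][2]
go((493.5,-371.5,z,None))
E
```

```text
t 48.2 p [ 530.6 -342.6   58.1] h 85.38 tilt [ 0.002 -0.002 -1.   ] q6 55.0 F [0.3 1.3 7.1] w 55.1 gf 63.8
  [-3.18 -3.47 -0.  ] twist -0.0 len 47.0
```

Call:
play_rows(
  steps=[
    {"dp": [0, 0, -1], "twist": [0, 0, 0], "jaw": 0.6},
    {"dp": [0, 0, -2.5], "twist": [0, 0, 0], "jaw": 0.6},
    {"dp": [-1, -1.1, -2.5], "twist": [0, 0, 0], "jaw": 0.6},
    {"dp": [-2.2, -2.4, -2.5], "twist": [0, 0, 0], "jaw": 0.6},
    {"dp": [-3.2, -3.45, -2.5], "twist": [0, 0, 0], "jaw": 0.6},
  ],
)

```text
clock: 48.7
tool_pos: [490.7, -372.0, 80.9]
tcp_rot: [-2.309, -2.128, 0.001]
force: [0.2, -0.0, -1.1]
grip_width: 55.0
gripper_force: 63.7
```

Call:
play_rows(
  steps=[
    {"dp": [0, 0, 0], "twist": [0, 0, 0], "jaw": 0.6},
    {"dp": [0, 0, 0.8], "twist": [0, 0, 0], "jaw": 0.6},
    {"dp": [0, 0, 1.6], "twist": [0, 0, 0], "jaw": 0.6},
    {"dp": [0, 0, 2.2], "twist": [0, 0, 0], "jaw": 0.6},
    {"dp": [0, 0, 2.4], "twist": [0, 0, 0], "jaw": 0.6},
  ],
)

```text
clock: 49.2
tool_pos: [492.3, -370.4, 57.8]
tcp_rot: [-2.308, -2.13, 0.001]
force: [-9.9, 8.5, 35.5]
grip_width: 55.1
gripper_force: 66.4
```

```bash
python3 - <<'E'
from h import *
go((493.5,-371.5,58,None))
E
```

```text
t 49.2 p [ 492.3 -370.4   57.8] h 85.4 tilt [-0.001  0.    -1.   ] q6 51.0 F [-9.9  8.5 35.5] w 55.1 gf 66.4
  [-0.1   0.12 -0.02] twist -0.0 len 2.0
```

Call:
play_rows(
  steps=[
    {"dp": [0, 0, -0.3], "twist": [0, 0, 0], "jaw": 0.6},
    {"dp": [0, 0, -0.3], "twist": [0, 0, 0], "jaw": 0.2},
    {"dp": [0, 0, -0.3], "twist": [0, 0, 0], "jaw": -0.5},
    {"dp": [0, 0, -0.3], "twist": [0, 0, 0], "jaw": -1},
    {"dp": [0, 0, -0.3], "twist": [0, 0, 0], "jaw": -1},
  ],
)

```text
clock: 49.7
tool_pos: [492.8, -371.1, 60.2]
tcp_rot: [-2.309, -2.13, -0.0]
force: [-0.1, -0.6, 0.6]
grip_width: 85.4
gripper_force: 0.0
```

Call:
play_rows(
  steps=[
    {"dp": [0, 0, -1.5], "twist": [0, 0, 0], "jaw": -1},
    {"dp": [0, 0, -4], "twist": [0, 0, 0], "jaw": -1},
    {"dp": [0, 0, -8], "twist": [0, 0, 0], "jaw": -1},
    {"dp": [0, 0, -12], "twist": [0, 0, 0], "jaw": -1},
    {"dp": [0, 0, -16], "twist": [0, 0, 0], "jaw": -1},
  ],
)

```text
clock: 50.2
tool_pos: [492.5, -370.9, 221.8]
tcp_rot: [-2.309, -2.13, -0.0]
force: [0.3, -0.6, -0.8]
grip_width: 85.3
gripper_force: 0.0
```

Call:
play_rows(
  steps=[
    {"dp": [0, -3, -1], "twist": [0, 0, 0], "jaw": -1},
    {"dp": [0, -7, -2], "twist": [0, 0, 0], "jaw": -1},
    {"dp": [0, -11, -3], "twist": [0, 0, 0], "jaw": -1},
    {"dp": [0, -15, -4], "twist": [0, 0, 0], "jaw": -1},
    {"dp": [0, -15, -4], "twist": [0, 0, 0], "jaw": -1},
  ],
)

```text
clock: 50.7
tool_pos: [340.1, -358.7, 261.8]
tcp_rot: [2.311, 2.127, -0.002]
force: [0.6, -0.7, 0.2]
grip_width: 85.5
gripper_force: 0.0
```

```bash
python3 - <<'E'
from h import *
go()
for nm in('top','side'):
    t=snap(nm,nm+'f');Y=cloud(t);hsv=cv2.cvtColor(t['img'],cv2.COLOR_RGB2HSV);x,y,z=np.moveaxis(Y,-1,0)
    J=(hsv[...,1]>60)&(hsv[...,0]<25)&(z>66)&(z<92)&(x>420)&(x<600)&(y>-440)&(y<-290);v,u=np.nonzero(J)
    P=Y[J];print(nm,len(P),P.mean(0).round(1),ray(t,u.mean(),v.mean(),77).round(1))
E
```

```text
t 50.7 p [ 340.1 -358.7  261.8] h 85.24 tilt [-0.    -0.001 -1.   ] q6 40.0 F [ 0.6 -0.7  0.2] w 85.5 gf 0.0
top 179 [ 493.7 -367.7   77.9] [ 493.8 -368.    77. ]
side 234 [ 493.3 -373.9   76.4] [ 493.1 -374.4   77. ]
```

View pics/sidef.png

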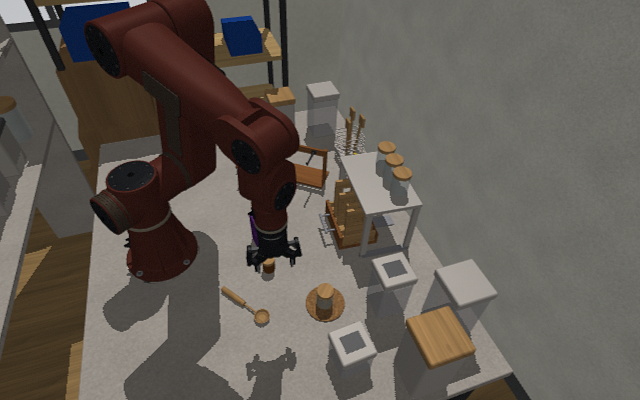

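The side view shows the jar centred on the mat at (325,300), the tray home with boards standing at (345,205), and the bystanders in place.

```bash
python3 - <<'E'
from h import *
print(env.hand_in())
E
```

```text
the job is handed in; nothing more can be done
None
```

The job is handed in: all four boards stand in their slots, the tray is pushed home to its stop, and the jar is upright on the mat (knocked partly off mid-run, put back after the tray was closed); no verdict was returned.

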